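Crank a loudspeaker driver tight in its clamping fixture

ROBOT

A 7-joint arm with a two-finger parallel gripper is mounted at the origin on the work surface. World frame = base frame: x ahead of the robot, y to its left, z up, the work surface at z = 0. Lengths are in m, angles in rad, forces in N, time in s.
With the tool pointing down it reaches from about 0.35 to 0.9 m from the base axis. Payload 8.1 kg.
Tool frame: the origin (TCP) lies at the very end of the fingers, on their centre line; the grasp point (between the pads) lies 19 mm behind it; y points along the fingers, x is the direction in which the jaws open and shut, and the axes are right-handed (so a half turn about y gives the same grasp; the last joint's range is limited). The gripper opens to 92 mm and grips with 3 to 60 N. Pads are 19 mm wide; open, the fingers measure 130 mm over their backs; the gripper's body (75 mm by 190 mm) begins 47 mm behind the grasp point.
Start: joints at [-1.347, 0.434, 0.025, 1.573, -0.012, 1.134, -0.075], TCP at [0.201, 0.592, 0.227] pointing down, gripper open.
Joint ranges: [-2.62, 2.62], [-0.44, 2.09], [-1.27, 1.32], [0.08, 2.57], [-1.32, 4.46], [0.12, 2], [-2.74, 2.74]. Speed limits (rad/s): [2.22, 2.22, 3.01, 3.01, 3.14, 3.14, 3.14].

INTERFACE

Orientations are given as a rotation vector (axis times angle).
In Python, from cell import arm, imaging gives the robot as it stands. The module is installed in compiled form; this text tells all that it offers.
- The arm moves only by the tool send_rows, never from a script. Its argument "steps" is a list of rows, each a list of 5 numbers: the opening, from 0 (shut) to 1 (fully open), then the shift along the tool's x, y, z in cm, then the turn about the tool's y in rad. In form: [[jaw, x, y, z, roll], ...]. A call has 1 to 20 rows; each row is the pose to reach, as a shift and turn from the pose commanded when the call began, along the tool's axes at that moment; what a row does not reach only later rows make up. A row lasts 1/8 s, in which the tool goes at most 62.5 mm and 10.7 degrees, less where a joint would pass 70% of its speed; a pose out of reach is approached as far as the arm can. A call with a gripper value outside its range is refused whole. The fingers move at their own pace and stop on an object; "squeeze" is the grip in N (left out, the last holds). Time passes only in rows, so rows that repeat a pose let the fingers close. It gives the time, the measured TCP pose, the force and the opening at its end, in the units of the state.
- arm.observe(): the state, without advancing time (a new reading comes with each control period).
- imaging.get_image(name): name is "side" or "top" or "wrist"; returns the picture (480x640x3 uint8, blue, green, red); there is no depth.
- imaging.camera_params(name): a dict with "camera_matrix" (3x3 intrinsics, pixels), "position" and "orientation" of the camera in the world; the wrist camera has in their place "mount" (4x4, takes a point from camera to tool coordinates, whose origin is the TCP and whose axes are the tool frame's). Camera axes: x right, y down, z forward; pixel columns grow to the right and rows downward; lengths in m; the calibration is good to about 2 mm. A picture is of the moment at which its call begins: read the wrist's pose just before it. camera_params takes no time and is no camera call.
- arm.sign_off(): hands the job in, once; it reports no verdict.
The state is a dict: "clock": time; "joints": joint angles; "dq": joint speeds; "joint_efforts": joint torques, N m; "position": TCP position; "ee_rot": TCP orientation; "force": force on the tool from outside, world axes, zero at the start; "ft_torque": the same for the moment, N m; "width": opening from 0.0 (shut) to 1.0 (fully open).
Only numpy, scipy, OpenCV 4.12 (cv2) and the standard library are available. Lean on these libraries where they do the work, as an engineer would, in place of code of your own. Each camera call takes 0.05 s, during which the arm holds its last target.

TASK

The black loudspeaker driver lies loose in the bed of the clamping fixture. Swing the folded red crank handle out until it stands upright, wind the crank clockwise (seen from above) until the yellow jaw has pushed the driver up to the blue end stop and clamps it firmly with about 25 newtons (14 is too loose, 36 too tight, and much more bends its frame), then fold the handle flat onto its arm again and let go. Work only through the crank: do not touch the jaw, and leave everything else on the bench where it is.

Things in the scene. Friction and masses are not known exactly. Their poses are not given: they have to be found in the camera images.
- crank_hub (a point): Point on the crank's vertical axis, 115 mm above the bench, level with the handle's hinge. Fixed to the fixture, with its axes: z up, +y along the bed from the gearbox to the end stop (the driver is pushed in +y). Under it a grey gearbox 110 x 110 mm, top 70 mm above the bench; hub disc radius 16 mm, top 101 mm.
- fixture: Clamping fixture, origin on the bench under the crank axis, axes as crank_hub. The driver to clamp (90 mm across) lies loose in its bed. Base 130 mm wide, y from -70 to 350 mm; bed top 20 mm above the bench between rails 96 mm apart, 32 mm high. The face of the blue end stop (56 mm high) was set by hand anywhere from 275 to 300 mm in y; the setting is not measured: feel for it.
- crank (a joint): Turn of the crank, rad, clockwise from above. At q the arm points at -pi/2 - q (anticlockwise from the fixture's +x). Starts within 0.5 of 0; range -0.8 to 11.5; clamping comes after 0.9 to 1.5 turns. 1 rad moves the jaw carriage 12 mm. Friction 0.48 N m (7 N at the handle) holds it, under the clamp's reaction too. Arm: flat bar 16 mm wide, top 100 mm above the bench.
- handle (a joint): Fold angle of the handle, rad: 0 folded flat along the top of the arm and pointing to the hub, about 1.57 standing upright; stops at 0 and 1.6. A stiff hinge (0.09 N m): it stays where it is left. The hinge axis is level and square to the arm, so the handle swings in the upright plane through arm and axis.
- handle_pivot (a point): Hinge of the folding handle at the outer end of the crank arm, 70 mm from the crank axis and 115 mm above the bench. Its x axis points outward along the arm, its y axis is the hinge axis, z up; it goes round with the crank.
- handle_mid (a point): Middle of the red round grip sleeve, 49 mm from the hinge. The sleeve is 18 mm in diameter, reaches from 14 to 84 mm from the hinge, and spins freely about the handle's own axis. Its x axis points from the sleeve back to the hinge (along the handle), its y axis is the hinge axis. Wound in small steps, the crank's friction still presses back on a halted hand with 4 to 5 N.
- carriage: Steel carriage driven by the crank, carrying the yellow jaw plate (86 mm wide, top 56 mm above the bench) on stiff springs; origin at bench height under the unloaded jaw face, which looks to the fixture's +y. On meeting a seated driver the clamping force steps to 10 N, then grows 4 N per mm of carriage travel; each 10 N adds 1.7 N of tangential force at the handle. Not to be touched.
- spare_driver: Spare loudspeaker driver, the same as the one in the bed (round black frame 90 mm in diameter and 12 mm thick, smaller magnet above, 40 mm high), lying face down on the bench beside the bed; to be left alone. Origin at the centre of its underside.
- grille: Round grey grille, 80 mm diameter, 7 mm thick, lying on the bench beside the fixture; to be left alone. Origin at the centre of its underside.
- glue_bottle: Amber bottle, 44 mm diameter, 110 mm high, standing on the bench; to be left alone. Origin at the centre of its underside.
- screwdriver: Screwdriver lying on the bench; to be left alone.

How it is judged:
By the outcome, as a careful person would: the job done as asked, in the order asked, and still so for the second after the job is handed in, with the robot touching nothing.
It also fails if it takes over 72 s, if anything falls off the work surface, if the arm or the gripper's body presses on something with over 40 N, if the wrist force passes 120 N, or if a joint passes its speed limit or range.

## Working session

There is one attempt and no reset: what is moved stays moved. The work goes in short steps, Python scripts to look and compute and a tool call to move; the robot and the scene stay as the last step left them, time stands still between calls to the robot, and variables do not carry over. Pictures are saved under pics/ and viewed, and the job is handed in when it is done.

Besides the shell and the picture viewer there is one more tool, called as a command line: name --pt "numbers of a row" for each row, then --argument value for the rest. send_rows: Moves the arm, as the interface text tells. Its arguments: {"type":"object","properties":{"steps":{"type":"array","items":{"type":"array","items":{"type":"number"}}},"squeeze":{"type":"number"}},"required":["steps"]}

```bash
mkdir -p pics
cat > h.py <<'E'
import numpy as np, cv2
from scipy.spatial.transform import Rotation as R
from cell import arm, imaging
def cam(name,s=None):
    p=imaging.camera_params(name);K=np.array(p['camera_matrix'])
    if 'mount' in p:
        T=np.eye(4);T[:3,:3]=R.from_rotvec(s['ee_rot']).as_matrix();T[:3,3]=s['position'];T=T@np.array(p['mount']);return K,T[:3,:3],T[:3,3]
    o=np.array(p['orientation']); Rm=o if o.shape==(3,3) else R.from_rotvec(o).as_matrix()
    return K,Rm,np.array(p['position'])
def ray(c,u,v,z):
    K,Rm,t=c; d=Rm@np.linalg.solve(K,[u,v,1.]); return t+d*(z-t[2])/d[2]
def proj(c,P):
    K,Rm,t=c; q=K@(Rm.T@(np.array(P)-t)); return q[:2]/q[2]
E
python3 - <<'E'
from h import *
s=arm.observe();print(s)
for n in ['top','side','wrist']:
    cv2.imwrite(f'pics/{n}0.png',imaging.get_image(n)); print(n,imaging.camera_params(n))
E
```

```text
{'clock': 0.0, 'joints': array([-1.34659352,  0.43522532,  0.0249475 ,  1.57410939, -0.01158333,
        1.13398315, -0.07511663]), 'dq': array([-0.0005604 , -0.00028375, -0.00135662,  0.00086585,  0.00055323,
       -0.00044134,  0.00034139]), 'joint_efforts': array([ 1.82084977e-04, -6.67866540e+01,  9.85033549e-01, -3.14459324e+01,
       -6.05765311e-02,  4.31178685e-02,  1.99489473e-04]), 'position': array([0.2005161 , 0.59141795, 0.22593847]), 'ee_rot': array([-1.34734969, -0.96429094,  0.96626704]), 'force': array([ 0.58319453,  0.06375292, -0.73457687]), 'ft_torque': array([0.01559687, 0.04279511, 0.03827555]), 'width': 1.0039436543095397}
top {'camera_matrix': array([[477.64382262,   0.        , 321.29589108],
       [  0.        , 477.64382262, 243.09793389],
       [  0.        ,   0.        ,   1.        ]]), 'position': array([0.34795771, 0.11589869, 1.06547068]), 'orientation': array([-2.02994967,  2.20012603, -0.22172947])}
side {'camera_matrix': array([[517.8089269 ,   0.        , 314.54450947],
       [  0.        , 517.8089269 , 239.58416043],
       [  0.        ,   0.        ,   1.        ]]), 'position': array([0.24910745, 0.84900086, 0.72057199]), 'orientation': array([-0.4943547 ,  2.65054279, -1.26353172])}
wrist {'camera_matrix': array([[365.69188183,   0.        , 316.90462665],
       [  0.        , 365.69188183, 241.96813037],
       [  0.        ,   0.        ,   1.        ]]), 'mount': array([[ 9.99999828e-01,  5.69497186e-04,  1.37539125e-04,
         2.68913176e-04],
       [ 1.10688165e-05, -2.53083392e-01,  9.67444467e-01,
        -1.58516196e-01],
       [ 5.85765770e-04, -9.67444299e-01, -2.53083355e-01,
         6.83458933e-02],
       [ 0.00000000e+00,  0.00000000e+00,  0.00000000e+00,
         1.00000000e+00]])}
```

View pics/top0.png

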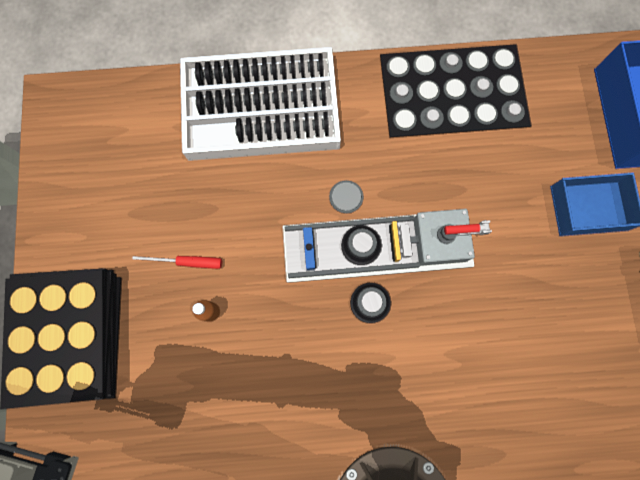

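View pics/side0.png

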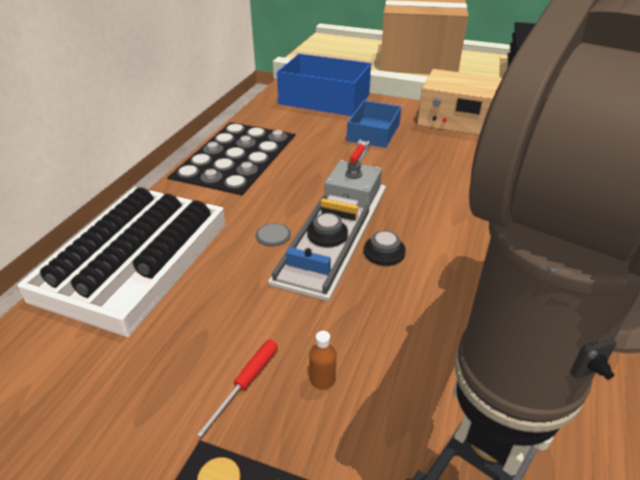

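View pics/wrist0.png

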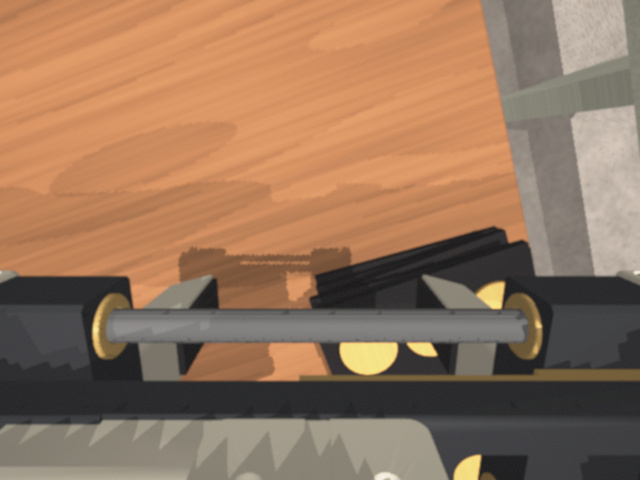

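Run:
```python
from h import *
im=cv2.imread('pics/top0.png');c=im[190:300,270:510]
cv2.imwrite('pics/crop0.png',cv2.resize(c,(792,363),interpolation=cv2.INTER_CUBIC))
C=cam('top')
for u,v,z in [(447,235,.1),(320,240,0),(284,225,0),(287,281,0),(474,266,0)]: print(u,v,ray(C,u,v,z))
s=arm.observe(); print(R.from_rotvec(s['ee_rot']).as_matrix())
```

```text
447 235 [ 0.54277343 -0.15807139  0.1       ]
320 240 [0.57470231 0.10360047 0.        ]
284 225 [0.61647002 0.1831924  0.        ]
287 281 [0.48700543 0.18479728 0.        ]
474 266 [ 0.4870096  -0.23752552  0.        ]
[[ 3.21068483e-01 -2.48413508e-04 -9.47055947e-01]
 [ 9.47055237e-01 -1.16815057e-03  3.21068549e-01]
 [-1.18606171e-03 -9.99999287e-01 -1.39795018e-04]]
```

View pics/crop0.png

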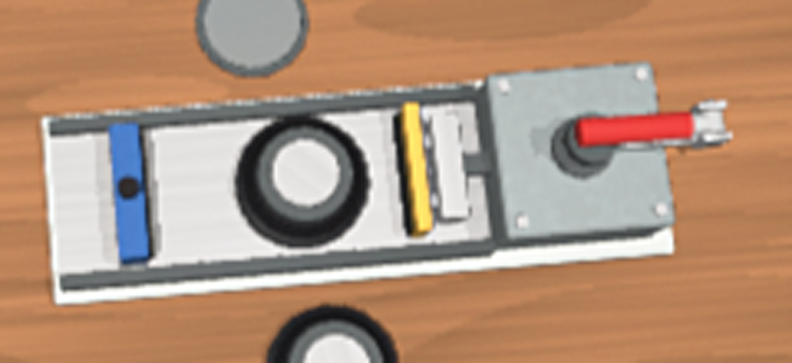

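Run:
```python
from h import *
from scipy.optimize import least_squares
C=cam('top')
f=3.3
px=lambda u,v:np.array([270+(u+.5)/f-.5,190+(v+.5)/f-.5])
obs=[((55,-55,70),px(652,63)),((-55,-55,70),px(673,228)),((55,55,70),px(487,78)),((-55,55,70),px(498,238)),
((-65,350,0),px(56,303)),((-65,-70,0),px(674,253)),((65,350,15),px(41,118))]
def T(p,P):
    c,s=np.cos(p[2]),np.sin(p[2]);x,y,z=np.array(P)/1000
    return [p[0]+c*x-s*y,p[1]+s*x+c*y,z]
fun=lambda p:np.concatenate([proj(C,T(p,P))-o for P,o in obs])
r=least_squares(fun,[.54,-.158,0],loss='soft_l1');print(r.x,r.fun.reshape(-1,2).round(2))
for n,u,v,z in [('hub',583,157,.101),('tip',579,131,.115),('sleeve end',691,125,.115),('sleeve top end R',692,125,.115),('hinge',712,122,.115),('stop top',152,258,.056),('stop face',138,122,.056),('jaw',402,103,.056),('driver',302,180,.032)]:
    w=ray(C,*px(u,v),z);p=r.x;c,s=np.cos(p[2]),np.sin(p[2]);d=w[:2]-p[:2]
    print(n,w.round(4),(1000*np.array([c*d[0]+s*d[1],-s*d[0]+c*d[1]])).round(1))
```

```text
[ 0.54887844 -0.16314569 -0.00086427] [[ 0.13 -0.41]
 [ 1.1  -0.33]
 [-0.54 -1.02]
 [ 2.36  0.73]
 [-0.48  0.86]
 [-1.64  1.24]
 [-0.12 -0.89]]
hub [ 0.538  -0.1558  0.101 ] [-10.9   7.4]
tip [ 0.5518 -0.1515  0.115 ] [ 2.9 11.6]
sleeve end [ 0.55   -0.2211  0.115 ] [  1.2 -58. ]
sleeve top end R [ 0.5499 -0.2217  0.115 ] [  1.1 -58.6]
hinge [ 0.5508 -0.2344  0.115 ] [  2.  -71.2]
stop top [0.503  0.1182 0.056 ] [-46.2 281.3]
stop face [0.5939 0.1204 0.056 ] [ 44.8 283.5]
jaw [ 0.5927 -0.0543  0.056 ] [ 43.7 108.9]
driver [0.5511 0.0141 0.032 ] [  2.1 177.3]
```

send_rows --pt "1 -3.4 -1 -3 0.08" --pt "1 -7.6 -2 -6.7 0.17" --pt "1 -12 -3 -10.6 0.25" --pt "1 -16.3 -4 -14.4 0.33" --pt "1 -20.6 -5 -18.1 0.42" --pt "1 -24.9 -6 -21.9 0.5" --pt "1 -29.2 -7 -25.7 0.58" --pt "1 -33.5 -7.5 -29.5 0.67" --pt "1 -37.7 -7.5 -33.2 0.75" --pt "1 -42 -7.5 -37 0.83" --pt "1 -46.3 -7.5 -40.8 0.92" --pt "1 -50.6 -7.5 -44.5 1.0" --pt "1 -54.9 -7.5 -48.3 1.08" --pt "1 -59.2 -7.5 -52.1 1.16" --pt "1 -63.5 -7.5 -55.9 1.2" --pt "1 -66.5 -7.5 -58.5 1.24" --pt "1 -68.3 -7.5 -60.1 1.245" --pt "1 -68.3 -7.5 -60.1 1.245"

```text
clock: 2.4
position: [0.5502, -0.2499, 0.3011]
ee_rot: [-1.572, 0.004, -0.002]
force: [-0.1, 0.6, 0.2]
width: 1.002
```

Run:
```python
from h import *
s=arm.observe();print(s['clock'],s['position'],s['force'],s['joints'].round(2)); print(R.from_rotvec(s['ee_rot']).as_matrix().round(3))
cv2.imwrite('pics/wrist1.png',imaging.get_image('wrist'))
import pickle;pickle.dump(s,open('s1.pkl','wb'))
```

```text
2.4 [ 0.5502186  -0.2498733   0.30112825] [-0.08537263  0.63194384  0.24626334] [-0.19  0.41  0.78  1.56 -0.3   1.3   0.63]
[[ 1.    -0.001  0.004]
 [-0.004 -0.001  1.   ]
 [-0.001 -1.    -0.001]]
```

View pics/wrist1.png

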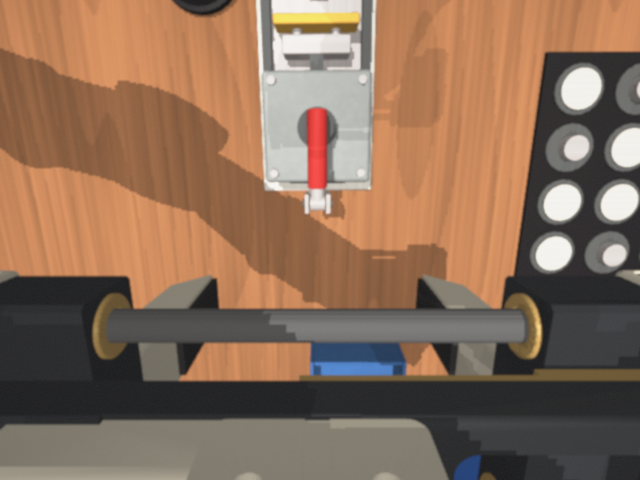

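Run:
```python
import cv2
im=cv2.imread('pics/wrist1.png');c=im[50:225,245:395]
cv2.imwrite('pics/crop1.png',cv2.resize(c,None,fx=3.4,fy=3.4,interpolation=cv2.INTER_CUBIC))
```

```text
(no output)
```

View pics/crop1.png

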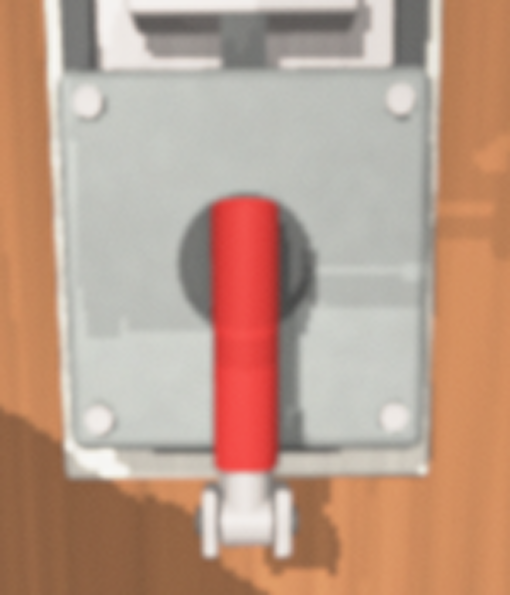

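Run:
```python
from h import *
import pickle;s=pickle.load(open('s1.pkl','rb'));C=cam('wrist',s)
f=3.4
px=lambda u,v:(245+(u+.5)/f-.5,50+(v+.5)/f-.5)
for n,u,v,z in [('g1',58,70,.07),('g2',428,70,.07),('g3',422,446,.07),('g4',68,446,.07),('discL',179,263,.101),('discR',313,263,.101),('tip',245,195,.118),('out',246,470,.118),('hinge',247,520,.115),('mid',246,330,.115),('baseL',66,475,.02),('baseR',428,475,.02)]:
    print(n,ray(C,*px(u,v),z).round(4))
for u,v in [(274,18),(359,18)]: print('jaw',ray(C,u,v,.056).round(4))
```

```text
g1 [ 0.4959 -0.1096  0.07  ]
g2 [ 0.6026 -0.11    0.07  ]
g3 [ 0.6044 -0.2173  0.07  ]
g4 [ 0.4945 -0.217   0.07  ]
discL [ 0.5315 -0.1643  0.101 ]
discR [ 0.5684 -0.1645  0.101 ]
tip [ 0.5498 -0.1484  0.118 ]
out [ 0.5498 -0.2193  0.118 ]
hinge [ 0.55   -0.2335  0.115 ]
mid [ 0.5499 -0.1822  0.115 ]
baseL [ 0.4863 -0.2316  0.02  ]
baseR [ 0.6138 -0.2321  0.02  ]
jaw [ 0.508  -0.0598  0.056 ]
jaw [ 0.5915 -0.0601  0.056 ]
```

send_rows --pt "0.8 0 4 2 0" --pt "0.6 0 8 4 0" --pt "0.45 0 12 6 0" --pt "0.45 0 15 6 0" --pt "0.45 0 17.5 6 0" --pt "0.45 0 19 6 0" --pt "0.45 0 19.6 6 0" --pt "0.45 0 19.6 6 0" --squeeze 15

```text
clock: 3.45
position: [0.5508, -0.1878, 0.1061]
ee_rot: [-1.571, 0.0, -0.001]
force: [0.1, -0.7, 0.3]
width: 0.45
```

Run:
```python
from h import *
s=arm.observe();print(s['clock'],s['position'],s['force'],s['width'])
im=imaging.get_image('wrist');cv2.imwrite('pics/wrist2.png',im)
```

```text
3.45 [ 0.55075979 -0.18778203  0.10605803] [ 0.07280266 -0.66716244  0.31884188] 0.45001504693969796
```

View pics/wrist2.png

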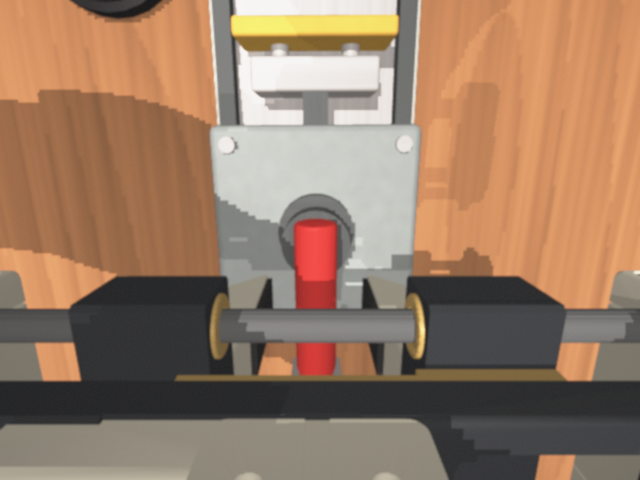

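send_rows --pt "0.15 0 0 0 0" --pt "0.1 0 0 0 0" --pt "0.1 0 0 0 0" --pt "0.1 0 0 0 0" --squeeze 20

```text
clock: 4.0
position: [0.5504, -0.1879, 0.1058]
ee_rot: [-1.571, 0.001, -0.001]
force: [-1.4, -0.1, 1.4]
width: 0.189
```

Run:
```python
from h import *
s=arm.observe();print(s['clock'],s['position'],s['force'],s['width'])
C=cam('wrist',s)
for u,v in [(233,15),(397,15)]: print(ray(C,u,v,.056))
```

```text
4.0 [ 0.55042001 -0.18788927  0.10583944] [-1.44060575 -0.13748407  1.35338207] 0.18907170977428164
[ 0.50757761 -0.05525239  0.056     ]
[ 0.59068219 -0.05530594  0.056     ]
```

send_rows --pt "0.1 0 -0.4 -0.02 0" --pt "0.1 0 -0.8 -0.07 0" --pt "0.1 0 -1.56 -0.27 0" --pt "0.1 0 -2.28 -0.61 0" --pt "0.1 0 -2.93 -1.07 0" --pt "0.1 0 -3.49 -1.63 0"

```text
clock: 4.75
position: [0.5504, -0.2035, 0.141]
ee_rot: [-1.569, 0.001, 0.0]
force: [-2.0, 3.8, -4.5]
width: 0.189
```

Run:
```python
from h import *
s=arm.observe();print(s['clock'],s['position'],s['force'],s['width'])
im=imaging.get_image('wrist');cv2.imwrite('pics/wrist3.png',im)
```

```text
4.75 [ 0.55037302 -0.20345511  0.14096848] [-2.04676154  3.75419156 -4.51805035] 0.1885751844672786
```

View pics/wrist3.png

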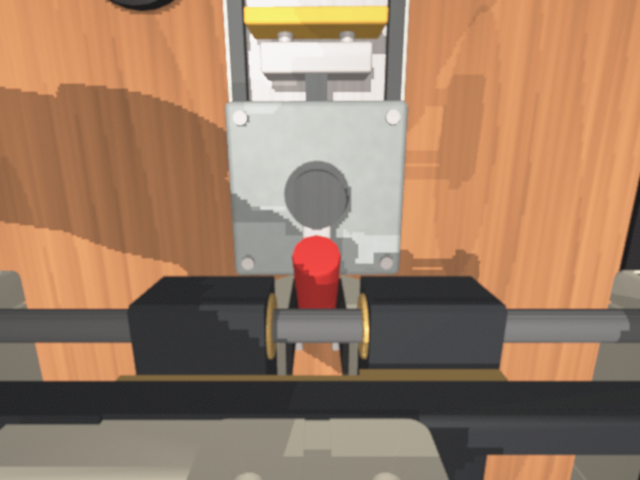

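send_rows --pt "0.1 0 -0.46 -0.65 0" --pt "0.1 0 -0.8 -1.37 0" --pt "0.1 0 -1.0 -2.14 0" --pt "0.1 0 -1.07 -2.95 0" --pt "0.1 0 -1.07 -2.95 0"

```text
clock: 5.42
position: [0.5508, -0.2341, 0.1527]
ee_rot: [-1.57, 0.0, -0.002]
force: [-4.1, 4.8, 8.5]
width: 0.177
```

Run:
```python
from h import *
s=arm.observe();print(s['clock'],s['position'],s['force'],s['ft_torque'],s['width'])
im=imaging.get_image('wrist');cv2.imwrite('pics/wrist4.png',im)
im=imaging.get_image('top');cv2.imwrite('pics/top4.png',im);
cv2.imwrite('pics/c4.png',np.vstack([cv2.resize(im[190:300,270:510],None,fx=2.6,fy=2.6),cv2.resize(cv2.imread('pics/wrist4.png')[:290],(624,283))]))
im=imaging.get_image('side');cv2.imwrite('pics/side4.png',im)
```

```text
5.425 [ 0.55080462 -0.234067    0.15269308] [-4.08972683  4.8078066   8.54496031] [1.14981275 1.00466007 0.06465804] 0.17659060741284344
```

View pics/c4.png

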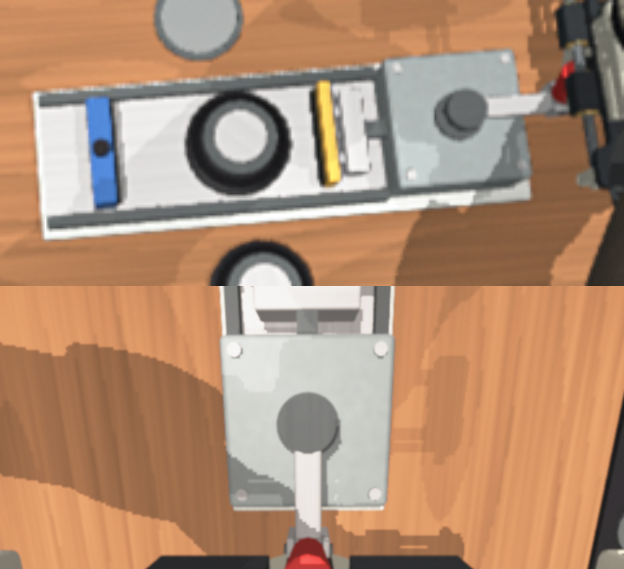

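View pics/side4.png

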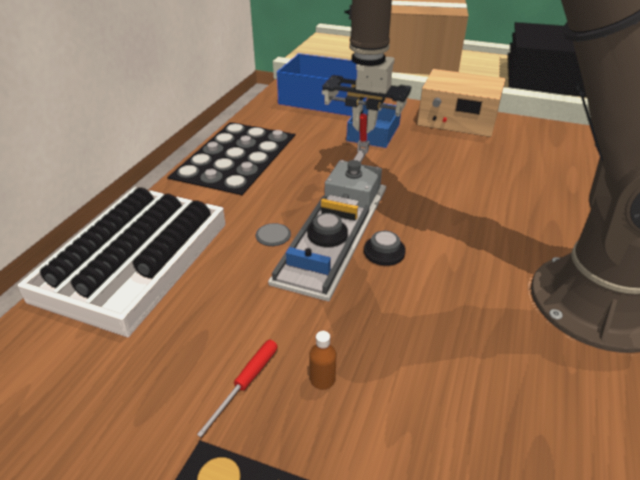

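```bash
cat > tab.py <<'E'
import numpy as np,sys
q0,dq,n=map(float,sys.argv[1:4]);r=7.
print([[0.1,round(-r*(np.sin(q)-np.sin(q0)),2),0,round(r*(np.cos(q0)-np.cos(q)),2),0] for q in q0+dq*np.arange(1,n+1)])
E
python3 tab.py 0 .14 18
```

```text
[[0.1, np.float64(-0.98), 0, np.float64(0.07), 0], [0.1, np.float64(-1.93), 0, np.float64(0.27), 0], [0.1, np.float64(-2.85), 0, np.float64(0.61), 0], [0.1, np.float64(-3.72), 0, np.float64(1.07), 0], [0.1, np.float64(-4.51), 0, np.float64(1.65), 0], [0.1, np.float64(-5.21), 0, np.float64(2.33), 0], [0.1, np.float64(-5.81), 0, np.float64(3.1), 0], [0.1, np.float64(-6.3), 0, np.float64(3.95), 0], [0.1, np.float64(-6.66), 0, np.float64(4.86), 0], [0.1, np.float64(-6.9), 0, np.float64(5.81), 0], [0.1, np.float64(-7.0), 0, np.float64(6.78), 0], [0.1, np.float64(-6.96), 0, np.float64(7.76), 0], [0.1, np.float64(-6.78), 0, np.float64(8.73), 0], [0.1, np.float64(-6.48), 0, np.float64(9.66), 0], [0.1, np.float64(-6.04), 0, np.float64(10.53), 0], [0.1, np.float64(-5.49), 0, np.float64(11.34), 0], [0.1, np.float64(-4.83), 0, np.float64(12.07), 0], [0.1, np.float64(-4.08), 0, np.float64(12.69), 0]]
```

Slow start with the first quarter, to check the forces.

send_rows --pt "0.1 0 0 0 0" --pt "0.1 -0.98 0 0.07 0" --pt "0.1 -1.93 0 0.27 0" --pt "0.1 -2.85 0 0.61 0" --pt "0.1 -3.72 0 1.07 0" --pt "0.1 -4.51 0 1.65 0" --squeeze 40

```text
clock: 6.32
position: [0.5092, -0.2197, 0.1533]
ee_rot: [-1.575, -0.005, -0.008]
force: [10.2, -4.3, -3.8]
width: 0.169
```

Run:
```python
from h import *
s=arm.observe();print(s['clock'],s['position'],s['force'],s['ft_torque'],s['width'])
im=imaging.get_image('wrist');cv2.imwrite('pics/wrist5.png',im)
```

```text
6.325 [ 0.50916575 -0.21967712  0.15332557] [10.23750814 -4.31251805 -3.76032458] [-0.52581138 -1.56244918 -0.25441738] 0.16903463165986063
```

View pics/wrist5.png

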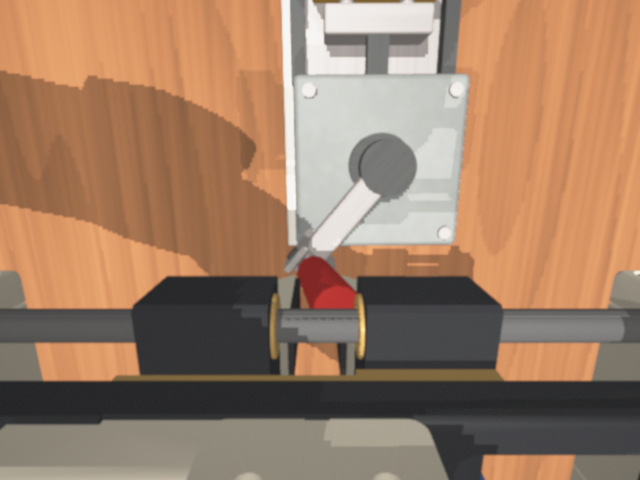

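Run:
```python
from h import *
im=cv2.imread('pics/wrist5.png');c=im[60:340,260:480]
cv2.imwrite('pics/crop5.png',cv2.resize(c,None,fx=2.1,fy=2.1,interpolation=cv2.INTER_CUBIC))
im=cv2.imread('pics/wrist4.png');c=im[60:340,220:440]
cv2.imwrite('pics/crop4.png',cv2.resize(c,None,fx=2.1,fy=2.1,interpolation=cv2.INTER_CUBIC))
s=arm.observe();C=cam('wrist',s)
print('hub',ray(C,388,166,.101)) 
# predicted hinge pixel for q
for q in (.6,.65,.7):
    print(q,proj(C,[.5503-.07*np.sin(q),-.1637-.07*np.cos(q),.115]))
t=s['position'];
for z in (.115,.13,.153,.175,.2): print(z,proj(C,[t[0],t[1],z]))
```

```text
hub [ 0.5484533  -0.16196225  0.101     ]
0.6 [321.67019015 274.06109764]
0.65 [316.68165622 270.67845955]
0.7 [311.85251953 267.04404691]
0.115 [317.08669249 270.21066386]
0.13 [317.31295686 279.62618153]
0.153 [317.73442645 297.16475567]
0.175 [318.25469745 318.81474357]
0.2 [319.05984542 352.31928947]
```

View pics/crop5.png

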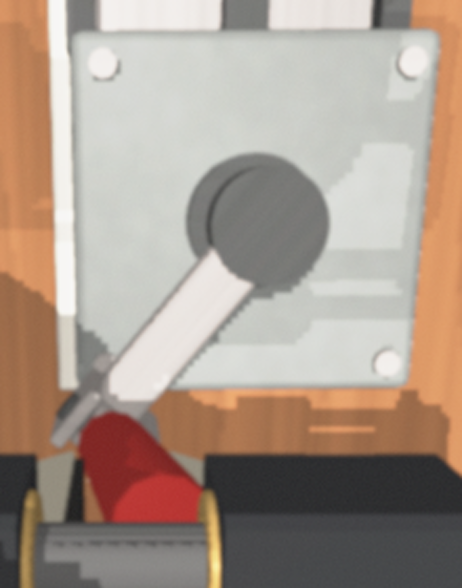

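View pics/crop4.png

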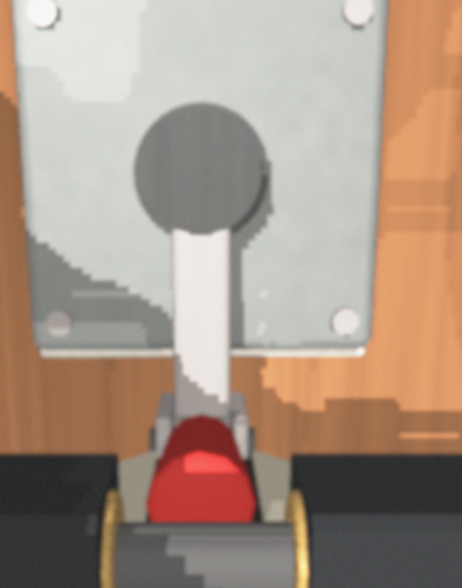

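Run:
```python
from h import *
s=arm.observe();C=cam('wrist',s)
h=ray(C,387.6,167,.101)
for p in [(315,253),(299,250),(313,258)]:
    w=ray(C,*p,.115);d=w-h;print(w,np.hypot(d[0],d[1])*1e3,np.arctan2(-d[0],-d[1]))
for P in [(1,0),]:
  for q in (.62,.68,.74):
    for r in (.062,.07,.078): print(q,r,proj(C,[h[0]-r*np.sin(q),h[1]-r*np.cos(q),.115]))
im=imaging.get_image('top');cv2.imwrite('pics/c6.png',cv2.resize(im[180:320,380:540],None,fx=4,fy=4))
print(arm.observe()['position'],arm.observe()['force'])
```

```text
[ 0.50701079 -0.20894692  0.115     ] 62.102589867675356 0.7262997058787362
[ 0.49806751 -0.2071639   0.115     ] 67.1715221621843 0.8437386704813647
[ 0.5058772  -0.21187768  0.115     ] 65.05584905718233 0.7094083358606433
0.62 0.062 [324.27908505 259.82254615]
0.62 0.07 [316.05552871 270.78473087]
0.62 0.078 [307.96087861 281.57508067]
0.68 0.062 [319.02611511 256.02114089]
0.68 0.07 [310.14270174 266.56102039]
0.68 0.078 [301.39246207 276.94289366]
0.74 0.062 [313.99176453 251.89956699]
0.74 0.07 [304.46833073 261.97807141]
0.74 0.078 [295.08062458 271.91293733]
[ 0.50833495 -0.21944464  0.15341044] [ 6.98350169 -3.45609444 -1.6116928 ]
```

View pics/c6.png

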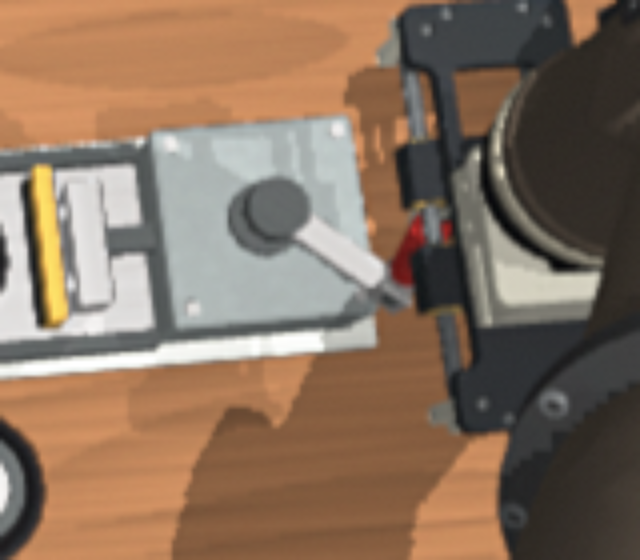

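Run:
```python
from h import *
im=imaging.get_image('side');cv2.imwrite('pics/c7.png',cv2.resize(im[60:220,280:440],None,fx=3.7,fy=3.7,interpolation=cv2.INTER_CUBIC))
s=arm.observe();C=cam('side');t=s['position']
a=proj(C,[t[0],t[1],.115]);b=proj(C,[t[0],t[1],.2]);print((a-[280,60])*3.7,(b-[280,60])*3.7,s['position'],s['force'],s['ft_torque'])
```

```text
[360.87625975 328.78912447] [370.7456026  205.67022779] [ 0.50837883 -0.21945276  0.15337978] [ 7.17197585 -2.92091814  0.47653686] [-0.14356114 -0.66372133 -0.23458255]
```

View pics/c7.png

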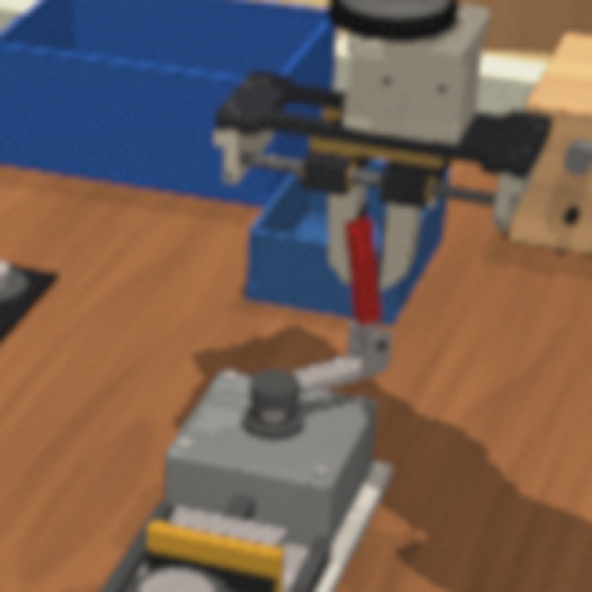

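send_rows --pt "0.5 0 0 0 0" --pt "0.5 -0.1 0 0.1 0" --pt "0.5 -0.15 0 0.13 -0.17" --pt "0.5 -0.15 0 0.13 -0.35" --pt "0.5 -0.15 0 0.13 -0.52" --pt "0.5 -0.15 0 0.13 -0.7" --pt "0.5 -0.15 0 0.13 -0.85" --pt "0.5 -0.15 0 0.13 -0.85"

```text
clock: 7.48
position: [0.5043, -0.2161, 0.1518]
ee_rot: [-1.468, -0.663, 0.661]
force: [0.1, 1.2, 0.4]
width: 0.501
```

Run:
```python
from h import *
s=arm.observe();print(s['clock'],s['position'],s['force'],s['ft_torque'],s['width'],s['joints'].round(2))
im=imaging.get_image('wrist');cv2.imwrite('pics/wrist8.png',im)
im=imaging.get_image('side');b=cv2.resize(im[90:210,300:420],None,fx=4,fy=4,interpolation=cv2.INTER_CUBIC)
cv2.imwrite('pics/c8.png',b)
```

```text
7.475 [ 0.50429409 -0.21612514  0.15184095] [0.13924492 1.23667168 0.38663085] [ 0.16850976 -0.12225364 -0.00154719] 0.5013408009461942 [-0.05  0.41  0.49  1.88 -0.24  0.9   1.4 ]
```

View pics/wrist8.png

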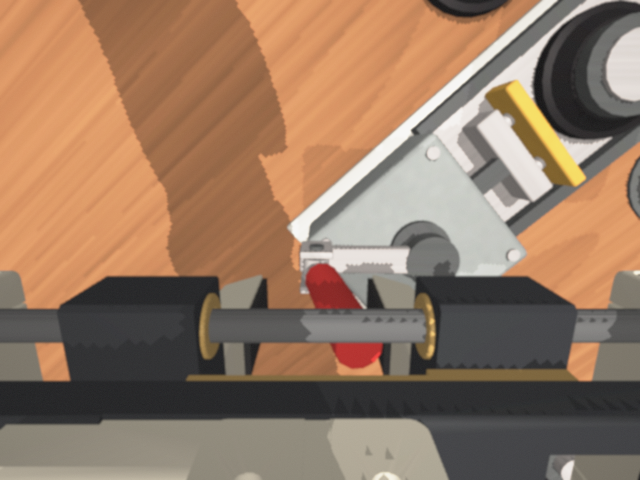

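View pics/c8.png

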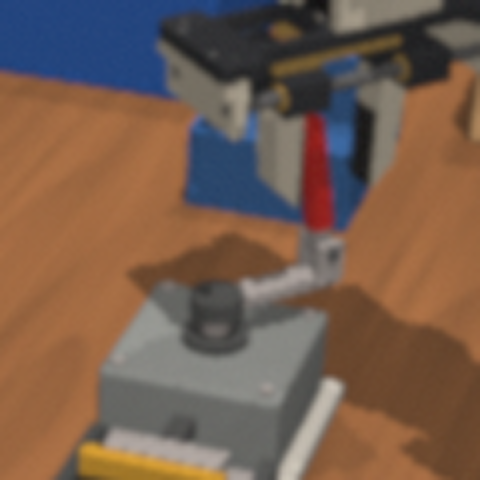

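send_rows --pt "0.3 0 0 0 0" --pt "0.1 0 0 0 0" --pt "0.1 0 0 0 0" --pt "0.1 0 0 0 0" --pt "0.1 0 0 0 0" --squeeze 40

```text
clock: 8.2
position: [0.5038, -0.216, 0.1513]
ee_rot: [-1.467, -0.663, 0.663]
force: [-0.8, 0.6, 0.4]
width: 0.19
```

Run:
```python
from h import *
s=arm.observe();print(s['clock'],s['position'],s['force'],s['ft_torque'],s['width'],s['joints'].round(2))
im=imaging.get_image('wrist');a=im[60:380,200:460]
im=imaging.get_image('side');b=cv2.resize(im[90:210,300:420],(320,320),interpolation=cv2.INTER_CUBIC)
cv2.imwrite('pics/c9.png',np.hstack([a,b]))
```

```text
8.2 [ 0.50378016 -0.21597993  0.15129588] [-0.77997535  0.57011753  0.41776613] [-0.03766702  0.07890632 -0.02200675] 0.18982283067135192 [-0.05  0.41  0.49  1.89 -0.24  0.9   1.4 ]
```

View pics/c9.png

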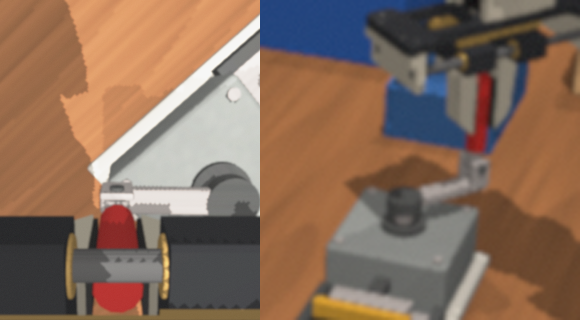

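```bash
cat > tab.py <<'E'
import numpy as np,sys
dq,n=map(float,sys.argv[1:3]);r=7.
print(str([[0.1,round(float(r*(1-np.cos(q))),2),0,round(float(r*np.sin(q)),2),round(float(q),2)] for q in dq*np.arange(1,n+1)]))
E
python3 tab.py .12 15
```

```text
[[0.1, 0.05, 0, 0.84, 0.12], [0.1, 0.2, 0, 1.66, 0.24], [0.1, 0.45, 0, 2.47, 0.36], [0.1, 0.79, 0, 3.23, 0.48], [0.1, 1.22, 0, 3.95, 0.6], [0.1, 1.74, 0, 4.62, 0.72], [0.1, 2.33, 0, 5.21, 0.84], [0.1, 2.99, 0, 5.73, 0.96], [0.1, 3.7, 0, 6.17, 1.08], [0.1, 4.46, 0, 6.52, 1.2], [0.1, 5.26, 0, 6.78, 1.32], [0.1, 6.09, 0, 6.94, 1.44], [0.1, 6.92, 0, 7.0, 1.56], [0.1, 7.76, 0, 6.96, 1.68], [0.1, 8.59, 0, 6.82, 1.8]]
```

send_rows --pt "0.1 0.05 0 0.84 0.12" --pt "0.1 0.2 0 1.66 0.24" --pt "0.1 0.45 0 2.47 0.36" --pt "0.1 0.79 0 3.23 0.48" --pt "0.1 1.22 0 3.95 0.6" --squeeze 50

```text
clock: 8.93
position: [0.4828, -0.1824, 0.1514]
ee_rot: [-1.566, -0.192, 0.19]
force: [3.7, -6.0, -5.2]
width: 0.189
```

```bash
cat > st.py <<'E'
from h import *
s=arm.observe();M=R.from_rotvec(s['ee_rot']).as_matrix();H=np.array([.5500,-.1634])
d=s['position'][:2]-H;q=np.arctan2(-d[0],-d[1])%(2*np.pi);rad=d/np.hypot(*d);tan=np.array([rad[1],-rad[0]])
print('t',s['clock'],'pos',s['position'].round(4),'q',q.round(3),'r',(1e3*np.hypot(*d)).round(1),'Frad',(s['force'][:2]@rad).round(2),'Ftan',(s['force'][:2]@tan).round(2),'Fz',s['force'][2].round(1),'T',s['ft_torque'].round(2),'w',s['width'].round(3),'j7',s['joints'][6].round(2),'roll q',np.arctan2(M[0,0],M[1,0]).round(3))
E
python3 st.py
```

```text
Traceback (most recent call last):
  File "st.py", line 4, in <module>
    print('t',s['clock'],'pos',s['position'].round(4),'q',q.round(3),'r',(1e3*np.hypot(*d)).round(1),'Frad',(s['force'][:2]@rad).round(2),'Ftan',(s['force'][:2]@tan).round(2),'Fz',s['force'][2].round(1),'T',s['ft_torque'].round(2),'w',s['width'].round(3),'j7',s['joints'][6].round(2),'roll q',np.arctan2(M[0,0],M[1,0]).round(3))
                                                                                                                                                                                                                                           ^^^^^^^^^^^^^^^^
AttributeError: 'float' object has no attribute 'round'
```

```bash
sed -i "s/s\['width'\].round(3)/round(float(s['width']),3)/" st.py; python3 st.py; python3 -c "
from h import *
cv2.imwrite('pics/w10.png',imaging.get_image('wrist'))"
```

```text
t 8.925 pos [ 0.4828 -0.1824  0.1514] q 1.296 r 69.8 Frad -1.91 Ftan -6.77 Fz -5.2 T [-1.61 -0.79 -0.03] w 0.189 j7 0.82 roll q 1.327
```

View pics/w10.png

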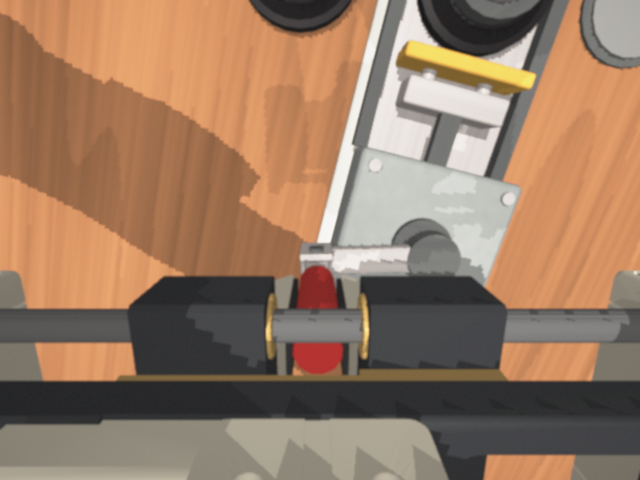

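send_rows --pt "0.1 0.05 0 0.84 0.12" --pt "0.1 0.2 0 1.66 0.24" --pt "0.1 0.45 0 2.47 0.36" --pt "0.1 0.79 0 3.23 0.48" --pt "0.1 1.22 0 3.95 0.6" --pt "0.1 1.74 0 4.62 0.72" --pt "0.1 2.33 0 5.21 0.84" --pt "0.1 2.99 0 5.73 0.96" --pt "0.1 3.7 0 6.17 1.08" --pt "0.1 4.46 0 6.52 1.2" --pt "0.1 5.26 0 6.78 1.32" --pt "0.1 6.09 0 6.94 1.44" --pt "0.1 6.92 0 7.0 1.56" --pt "0.1 7.76 0 6.96 1.68" --pt "0.1 8.59 0 6.82 1.8"

```text
clock: 10.85
position: [0.5472, -0.0941, 0.1512]
ee_rot: [-1.219, 1.2, -1.196]
force: [-7.7, -2.8, 7.0]
width: 0.189
```

```bash
python3 st.py; python3 -c "
from h import *
cv2.imwrite('pics/w11.png',imaging.get_image('wrist'))"
```

```text
t 10.85 pos [ 0.5472 -0.0941  0.1512] q 3.101 r 69.4 Frad -2.51 Ftan -7.78 Fz 7.0 T [-0.59  1.93 -0.01] w 0.189 j7 -0.82 roll q 3.126
```

View pics/w11.png

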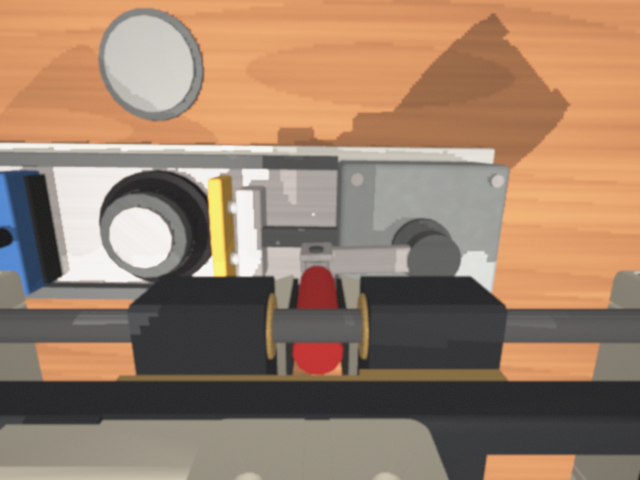

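Run:
```python
from h import *
s=arm.observe();C=cam('wrist',s)
for u,v,z in [(25,174,.056),(46,285,.056),(210,178,.056),(212,275,.056),(140,240,.04),(50,180,.02),(62,280,.02)]: 
    w=ray(C,u,v,z);print(w.round(4),(w[1]+.1634)*1e3)
im=cv2.imread('pics/w11.png');cv2.imwrite('pics/c11.png',cv2.resize(im[140:310,0:280],None,fx=2.8,fy=2.8,interpolation=cv2.INTER_CUBIC))
```

```text
[0.5951 0.1063 0.056 ] 269.73802717221577
[0.5141 0.1064 0.056 ] 269.79140513548526
[ 0.5938 -0.0199  0.056 ] 143.53720227188327
[ 0.5233 -0.0169  0.056 ] 146.53500801036978
[0.5451 0.041  0.04  ] 204.35449760663963
[0.5876 0.1159 0.02  ] 279.31069923333416
[0.5043 0.1204 0.02  ] 283.7986957284452
```

View pics/c11.png

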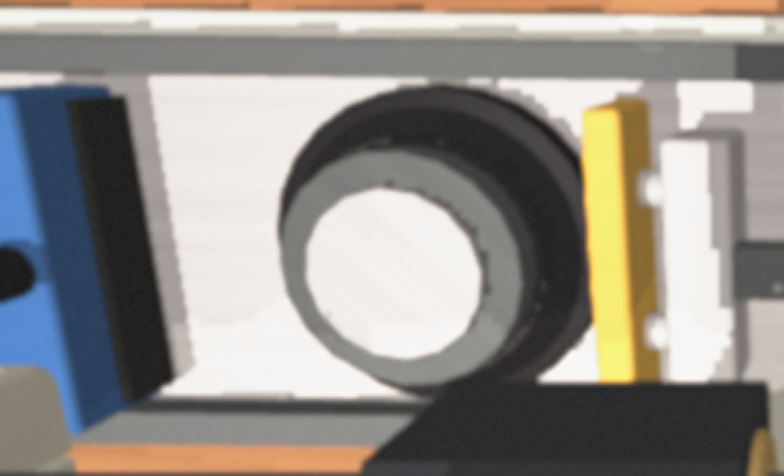

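send_rows --pt "0.5 0 0 0 0" --pt "0.5 0 0 0 0" --pt "0.5 0 0 0 -0.18" --pt "0.5 0 0 0 -0.36" --pt "0.5 0 0 0 -0.54" --pt "0.5 0 0 0 -0.72" --pt "0.5 0 0 0 -0.9" --pt "0.5 0 0 0 -1.08" --pt "0.5 0 0 0 -1.26" --pt "0.5 0 0 0 -1.44" --pt "0.5 0 0 0 -1.62" --pt "0.5 0 0 0 -1.8" --pt "0.5 0 0 0 -1.98" --pt "0.5 0 0 0 -2.16" --pt "0.5 0 0 0 -2.34" --pt "0.5 0 0 0 -2.52" --pt "0.5 0 0 0 -2.7" --pt "0.5 0 0 0 -2.88" --pt "0.5 0 0 0 -3.06" --pt "0.5 0 0 0 -3.14"

```text
clock: 13.4
position: [0.5488, -0.0933, 0.1515]
ee_rot: [-1.198, -1.227, 1.226]
force: [-0.0, -0.3, 0.8]
width: 0.5
```

send_rows --pt "0.3 0 0 0 0" --pt "0.1 0 0 0 0" --pt "0.1 0 0 0 0" --pt "0.1 0 0 0 0" --pt "0.1 0 0 0 0"

```text
clock: 14.02
position: [0.5489, -0.0937, 0.1514]
ee_rot: [-1.201, -1.222, 1.222]
force: [-0.7, -2.4, 0.3]
width: 0.191
```

```bash
python3 st.py; python3 -c "
from h import *
cv2.imwrite('pics/w12.png',imaging.get_image('wrist'))"
```

```text
t 14.025 pos [ 0.5489 -0.0937  0.1514] q 3.126 r 69.8 Frad -2.41 Ftan -0.76 Fz 0.3 T [-0.51 -0.04 -0.05] w 0.191 j7 1.79 roll q -0.018
```

View pics/w12.png

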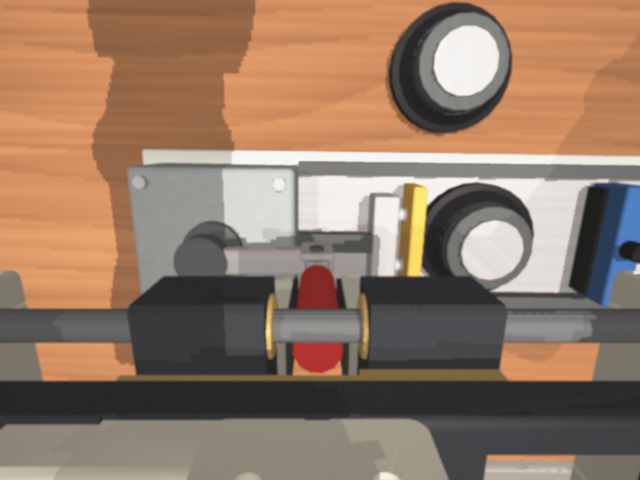

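send_rows --pt "0.1 -0.05 0 -0.84 0.12" --pt "0.1 -0.2 0 -1.66 0.24" --pt "0.1 -0.45 0 -2.47 0.36" --pt "0.1 -0.79 0 -3.23 0.48" --pt "0.1 -1.22 0 -3.95 0.6" --pt "0.1 -1.74 0 -4.62 0.72" --pt "0.1 -2.33 0 -5.21 0.84" --pt "0.1 -2.99 0 -5.73 0.96" --pt "0.1 -3.7 0 -6.17 1.08" --pt "0.1 -4.46 0 -6.52 1.2" --pt "0.1 -5.26 0 -6.78 1.32" --pt "0.1 -6.09 0 -6.94 1.44" --pt "0.1 -6.92 0 -7.0 1.56" --pt "0.1 -7.76 0 -6.96 1.68" --pt "0.1 -8.59 0 -6.82 1.8"

```text
clock: 15.95
position: [0.6194, -0.1748, 0.1514]
ee_rot: [-1.56, 0.167, -0.167]
force: [-0.5, 7.7, 5.2]
width: 0.186
```

```bash
python3 st.py; python3 -c "
from h import *
cv2.imwrite('pics/w13.png',imaging.get_image('wrist'))"; sed -i 's/r=7./r=-7./' tab.py; python3 tab.py .1 10
```

```text
t 15.95 pos [ 0.6194 -0.1748  0.1514] q 4.875 r 70.4 Frad -1.73 Ftan -7.56 Fz 5.2 T [1.7  0.13 0.  ] w 0.186 j7 0.39 roll q 1.783
[[0.1, -0.03, 0, -0.7, 0.1], [0.1, -0.14, 0, -1.39, 0.2], [0.1, -0.31, 0, -2.07, 0.3], [0.1, -0.55, 0, -2.73, 0.4], [0.1, -0.86, 0, -3.36, 0.5], [0.1, -1.22, 0, -3.95, 0.6], [0.1, -1.65, 0, -4.51, 0.7], [0.1, -2.12, 0, -5.02, 0.8], [0.1, -2.65, 0, -5.48, 0.9], [0.1, -3.22, 0, -5.89, 1.0]]
```

View pics/w13.png

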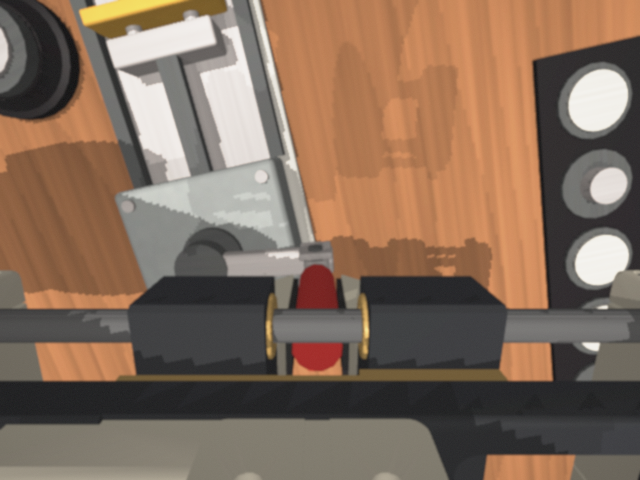

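send_rows --pt "0.1 -0.03 0 -0.7 0.1" --pt "0.1 -0.14 0 -1.39 0.2" --pt "0.1 -0.31 0 -2.07 0.3" --pt "0.1 -0.55 0 -2.73 0.4" --pt "0.1 -0.86 0 -3.36 0.5" --pt "0.1 -1.22 0 -3.95 0.6" --pt "0.1 -1.65 0 -4.51 0.7" --pt "0.1 -2.12 0 -5.02 0.8" --pt "0.1 -2.65 0 -5.48 0.9" --pt "0.1 -3.22 0 -5.89 1.0"

```text
clock: 17.25
position: [0.5775, -0.2281, 0.1515]
ee_rot: [-1.356, 0.938, -0.944]
force: [8.7, -0.4, -4.8]
width: 0.19
```

```bash
python3 st.py; python3 -c "
from h import *
t=imaging.get_image('top');s=imaging.get_image('side')
a=cv2.resize(t[200:300,275:425],None,fx=4,fy=4,interpolation=cv2.INTER_CUBIC)
cv2.imwrite('pics/t14.png',a)
cv2.imwrite('pics/s14.png',cv2.resize(s[180:300,260:400],None,fx=4,fy=4,interpolation=cv2.INTER_CUBIC))"
```

```text
t 17.25 pos [ 0.5775 -0.2281  0.1515] q 5.881 r 70.3 Frad 3.74 Ftan -7.85 Fz -4.8 T [-0.31 -1.89 -0.02] w 0.19 j7 -0.33 roll q 2.783
```

View pics/t14.png

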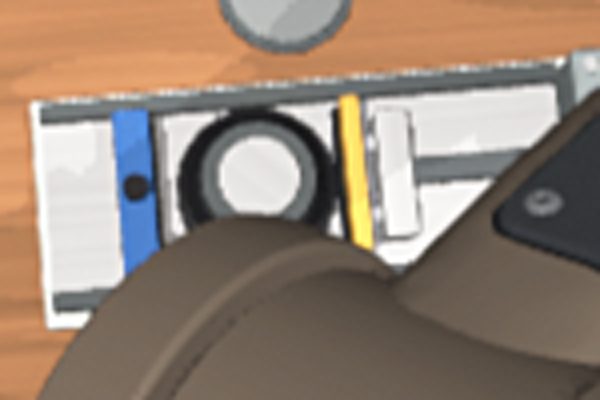

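View pics/s14.png

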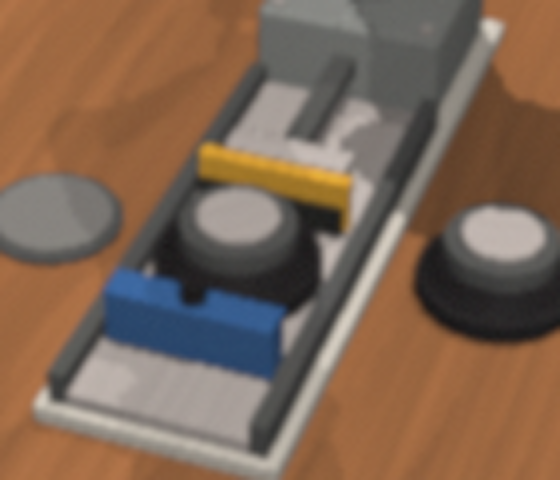

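```bash
python3 - <<'E'
from h import *
C=cam('top');px=lambda u,v:(275+(u+.5)/4-.5,200+(v+.5)/4-.5)
for n,u,v,z in [('stop',151,115,.056),('stop',159,240,.056),('pad low',165,180,.025),('drv L',178,178,.032),('drv L20',178,178,.02),('jaw',338,100,.056),('jaw',350,240,.056)]: print(n,((ray(C,*px(u,v),z)[1]+.1634)*1e3).round(1))
E
python3 tab.py .04 20
```

```text
stop 282.1
stop 283.1
pad low 277.3
drv L 270.0
drv L20 269.9
jaw 180.1
jaw 181.1
[[0.1, -0.01, 0, -0.28, 0.04], [0.1, -0.02, 0, -0.56, 0.08], [0.1, -0.05, 0, -0.84, 0.12], [0.1, -0.09, 0, -1.12, 0.16], [0.1, -0.14, 0, -1.39, 0.2], [0.1, -0.2, 0, -1.66, 0.24], [0.1, -0.27, 0, -1.93, 0.28], [0.1, -0.36, 0, -2.2, 0.32], [0.1, -0.45, 0, -2.47, 0.36], [0.1, -0.55, 0, -2.73, 0.4], [0.1, -0.67, 0, -2.98, 0.44], [0.1, -0.79, 0, -3.23, 0.48], [0.1, -0.93, 0, -3.48, 0.52], [0.1, -1.07, 0, -3.72, 0.56], [0.1, -1.22, 0, -3.95, 0.6], [0.1, -1.39, 0, -4.18, 0.64], [0.1, -1.56, 0, -4.4, 0.68], [0.1, -1.74, 0, -4.62, 0.72], [0.1, -1.93, 0, -4.82, 0.76], [0.1, -2.12, 0, -5.02, 0.8]]
```

send_rows --pt "0.1 -0.01 0 -0.28 0.04" --pt "0.1 -0.02 0 -0.56 0.08" --pt "0.1 -0.05 0 -0.84 0.12" --pt "0.1 -0.09 0 -1.12 0.16" --pt "0.1 -0.14 0 -1.39 0.2" --pt "0.1 -0.2 0 -1.66 0.24" --pt "0.1 -0.27 0 -1.93 0.28"

```text
clock: 18.23
position: [0.5582, -0.2333, 0.1515]
ee_rot: [-1.244, 1.146, -1.154]
force: [6.9, -3.3, -4.7]
width: 0.189
```

```bash
python3 st.py
```

```text
t 18.225 pos [ 0.5582 -0.2333  0.1515] q 6.167 r 70.3 Frad 4.06 Ftan -6.46 Fz -4.7 T [-0.9  -1.7  -0.01] w 0.189 j7 -0.53 roll q 3.062
```

send_rows --pt "0.1 -0.01 0 -0.28 0.04" --pt "0.1 -0.02 0 -0.56 0.08"

```text
clock: 18.48
position: [0.5525, -0.2337, 0.1515]
ee_rot: [-1.208, 1.206, -1.213]
force: [7.6, -3.1, -4.4]
width: 0.187
```

```bash
python3 st.py
```

```text
t 18.475 pos [ 0.5525 -0.2337  0.1515] q 6.248 r 70.3 Frad 3.38 Ftan -7.44 Fz -4.4 T [-1.02 -1.6   0.06] w 0.187 j7 -0.59 roll q -3.141
```

send_rows --pt "0.1 -0.01 0 -0.28 0.04" --pt "0.1 -0.02 0 -0.56 0.08"

```text
clock: 18.73
position: [0.5467, -0.2336, 0.1515]
ee_rot: [-1.169, 1.264, -1.272]
force: [6.8, -4.4, -5.8]
width: 0.187
```

```bash
python3 st.py
```

```text
t 18.725 pos [ 0.5467 -0.2336  0.1515] q 0.047 r 70.3 Frad 4.03 Ftan -7.02 Fz -5.8 T [-1.07 -1.52 -0.05] w 0.187 j7 -0.65 roll q -3.061
```

send_rows --pt "0.1 -0.01 0 -0.28 0.04" --pt "0.1 -0.02 0 -0.56 0.08"

```text
clock: 18.98
position: [0.5411, -0.2332, 0.1515]
ee_rot: [-1.128, 1.323, -1.33]
force: [7.1, -4.7, -5.0]
width: 0.185
```

```bash
python3 st.py
```

```text
t 18.975 pos [ 0.5411 -0.2332  0.1515] q 0.127 r 70.3 Frad 3.76 Ftan -7.61 Fz -5.0 T [-1.19 -1.46 -0.02] w 0.185 j7 -0.71 roll q -2.981
```

send_rows --pt "0.1 -0.01 0 -0.28 0.04" --pt "0.1 -0.02 0 -0.56 0.08"

```text
clock: 19.23
position: [0.5354, -0.2322, 0.1515]
ee_rot: [-1.085, 1.381, -1.388]
force: [5.2, -5.0, -4.6]
width: 0.191
```

```bash
python3 st.py
```

```text
t 19.225 pos [ 0.5354 -0.2322  0.1515] q 0.209 r 70.3 Frad 3.78 Ftan -6.15 Fz -4.6 T [-1.23 -1.39  0.04] w 0.191 j7 -0.77 roll q -2.901
```

send_rows --pt "0.1 -0.01 0 -0.28 0.04" --pt "0.1 -0.02 0 -0.56 0.08"

```text
clock: 19.48
position: [0.5299, -0.2308, 0.1515]
ee_rot: [-1.039, 1.438, -1.445]
force: [6.2, -5.1, -5.3]
width: 0.188
```

```bash
python3 st.py
```

```text
t 19.475 pos [ 0.5299 -0.2308  0.1515] q 0.29 r 70.3 Frad 3.06 Ftan -7.42 Fz -5.3 T [-1.29 -1.23  0.01] w 0.188 j7 -0.84 roll q -2.821
```

```bash
cat >> st.py <<'E'
print('Trad',(s['ft_torque'][:2]@rad).round(3),'Ttan',(s['ft_torque'][:2]@tan).round(3))
E
python3 st.py | tail -1
```

```text
Trad 1.546 Ttan 0.888
```

send_rows --pt "0.1 -0.01 0 -0.28 0.04" --pt "0.1 -0.02 0 -0.56 0.08"

```text
clock: 19.73
position: [0.5248, -0.229, 0.1515]
ee_rot: [-0.991, 1.494, -1.502]
force: [7.2, -6.2, -7.1]
width: 0.191
```

```bash
python3 st.py
```

```text
t 19.725 pos [ 0.5248 -0.229   0.1515] q 0.366 r 70.3 Frad 3.15 Ftan -8.97 Fz -7.1 T [-1.55 -1.5   0.02] w 0.191 j7 -0.9 roll q -2.741
Trad 1.955 Ttan 0.908
```

send_rows --pt "0.1 -0.01 0 -0.28 0.04" --pt "0.1 -0.02 0 -0.56 0.08"

```text
clock: 19.98
position: [0.5198, -0.2268, 0.1515]
ee_rot: [-0.941, 1.549, -1.558]
force: [7.3, -7.4, -7.6]
width: 0.188
```

```bash
python3 st.py
```

```text
t 19.975 pos [ 0.5198 -0.2268  0.1515] q 0.445 r 70.3 Frad 3.59 Ftan -9.78 Fz -7.6 T [-1.68 -1.5  -0.  ] w 0.188 j7 -0.97 roll q -2.66
Trad 2.079 Ttan 0.867
```

send_rows --pt "0.1 -0.01 0 -0.28 0.04" --pt "0.1 -0.02 0 -0.56 0.08"

```text
clock: 20.23
position: [0.5149, -0.2242, 0.1516]
ee_rot: [-0.888, 1.604, -1.614]
force: [7.9, -8.3, -7.5]
width: 0.192
```

```bash
python3 st.py
```

```text
t 20.225 pos [ 0.5149 -0.2242  0.1516] q 0.524 r 70.2 Frad 3.24 Ftan -10.96 Fz -7.5 T [-1.85 -1.46  0.01] w 0.192 j7 -1.05 roll q -2.58
Trad 2.189 Ttan 0.872
```

send_rows --pt "0.1 -0.01 0 -0.28 0.04" --pt "0.1 -0.02 0 -0.56 0.08"

```text
clock: 20.48
position: [0.5102, -0.2212, 0.1516]
ee_rot: [-0.833, 1.659, -1.669]
force: [7.2, -8.3, -8.3]
width: 0.186
```

```bash
python3 st.py
```

```text
t 20.475 pos [ 0.5102 -0.2212  0.1516] q 0.603 r 70.2 Frad 2.75 Ftan -10.7 Fz -8.3 T [-1.99 -1.5   0.  ] w 0.186 j7 -1.12 roll q -2.5
Trad 2.365 Ttan 0.791
```

send_rows --pt "0.1 -0.01 0 -0.28 0.04" --pt "0.1 -0.01 0 -0.35 0.05" --pt "0.1 -0.01 0 -0.35 0.05"

```text
clock: 20.85
position: [0.5074, -0.2192, 0.1516]
ee_rot: [-0.798, 1.691, -1.702]
force: [6.7, -7.9, -8.5]
width: 0.189
```

```bash
python3 st.py; python3 -c "
from h import *
t=imaging.get_image('wrist');cv2.imwrite('pics/w15.png',t);s=imaging.get_image('side')
cv2.imwrite('pics/s15.png',cv2.resize(s[150:300,240:400],None,fx=4,fy=4,interpolation=cv2.INTER_CUBIC))"; python3 st.py
```

```text
t 20.85 pos [ 0.5074 -0.2192  0.1516] q 0.653 r 70.2 Frad 2.21 Ftan -10.12 Fz -8.5 T [-2.01 -1.37  0.  ] w 0.189 j7 -1.17 roll q -2.451
Trad 2.309 Ttan 0.764
t 20.95 pos [ 0.5074 -0.2192  0.1516] q 0.652 r 70.2 Frad 2.84 Ftan -9.59 Fz -8.1 T [-1.99 -1.4  -0.02] w 0.186 j7 -1.17 roll q -2.452
Trad 2.326 Ttan 0.734
```

View pics/s15.png

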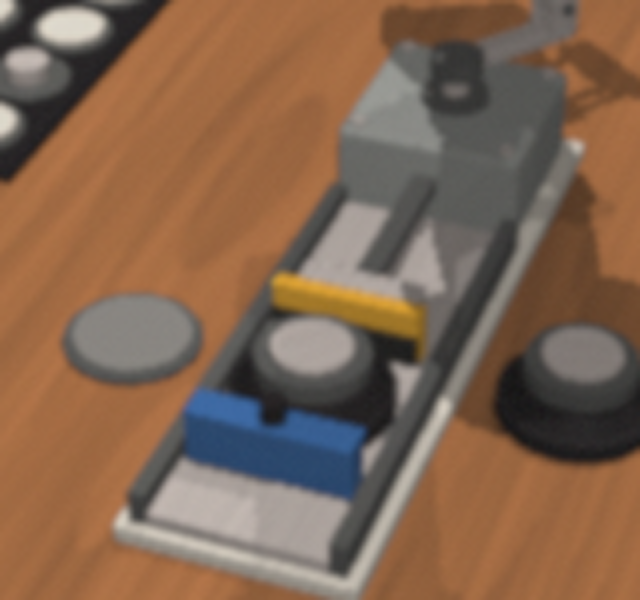

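View pics/w15.png

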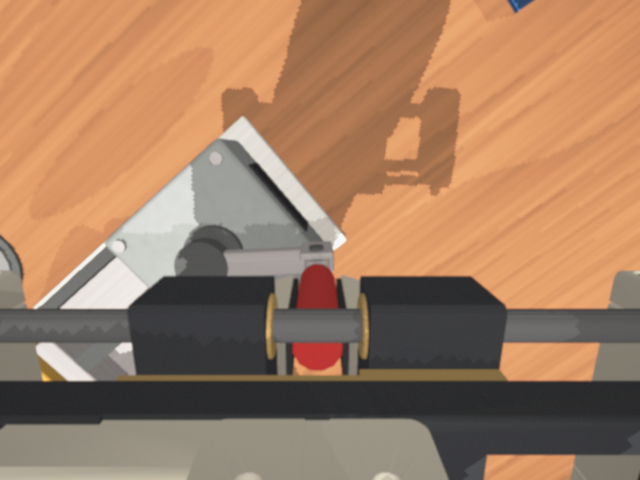

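Run:
```python
from h import *
s=arm.observe();C=cam('wrist',s);M=R.from_rotvec(s['ee_rot']).as_matrix();p=s['position']
for e in (-4,-2,0,2,4):
    for z in (.129,): 
        P=p+M[:,2]*(9+e)*1e-3;P[2]=z;print(e,proj(C,P))
for e in (-4,0,4):
    P=p+M[:,2]*(-9+e)*1e-3;P[2]=.199;print('tip far edge',e,proj(C,P))
im=cv2.imread('pics/w15.png');cv2.imwrite('pics/c15.png',cv2.resize(im[220:390,250:390],None,fx=3.5,fy=3.5,interpolation=cv2.INTER_CUBIC))
```

```text
-4 [316.88607486 269.63414758]
-2 [316.88824891 265.98650489]
0 [316.8904343  262.31982618]
2 [316.89263113 258.63396205]
4 [316.89483948 254.92876151]
tip far edge -4 [317.10951612 383.04833408]
tip far edge 0 [317.11780589 372.96285812]
tip far edge 4 [317.12622649 362.7182078 ]
```

View pics/c15.png

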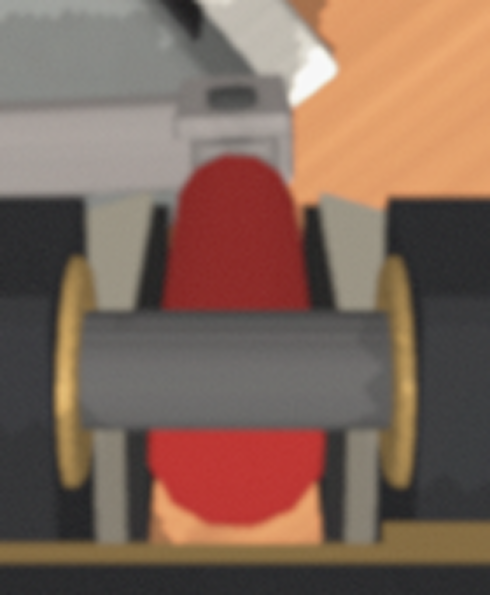

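send_rows --pt "0.1 0 0 0.1 0" --pt "0.1 0 0 0.2 0" --pt "0.1 0 0 0.2 0" --squeeze 40

```text
clock: 21.32
position: [0.5076, -0.2195, 0.1515]
ee_rot: [-0.799, 1.695, -1.699]
force: [3.0, -5.2, -4.2]
width: 0.19
```

```bash
python3 st.py
```

```text
t 21.325 pos [ 0.5076 -0.2195  0.1515] q 0.647 r 70.3 Frad 2.36 Ftan -5.54 Fz -4.2 T [-1.28 -0.38  0.02] w 0.19 j7 -1.17 roll q -2.451
Trad 1.074 Ttan 0.798
```

send_rows --pt "0.1 0 0 0.08 0" --pt "0.1 0 0 0.15 0" --pt "0.1 0 0 0.15 0" --squeeze 20

```text
clock: 21.7
position: [0.5079, -0.2196, 0.1514]
ee_rot: [-0.799, 1.697, -1.697]
force: [-1.9, -1.8, 1.9]
width: 0.192
```

```bash
python3 st.py
```

```text
t 21.7 pos [ 0.5079 -0.2196  0.1514] q 0.642 r 70.2 Frad 2.62 Ftan 0.42 Fz 1.9 T [-0.64  0.55  0.03] w 0.192 j7 -1.17 roll q -2.451
Trad -0.06 Ttan 0.845
```

send_rows --pt "0.1 0 0 0 -0.1" --pt "0.1 0 0 0 -0.27" --pt "0.1 0 0 0 -0.44" --pt "0.1 0 0 0 -0.61" --pt "0.1 0 0 0 -0.78" --pt "0.1 0 0 0 -0.95" --pt "0.1 0 0 0 -1.12" --pt "0.1 0 0 0 -1.29" --pt "0.1 0 0 0 -1.46" --pt "0.1 0 0 0 -1.61" --pt "0.1 0 0 0 -1.61" --squeeze 15

```text
clock: 23.08
position: [0.508, -0.2199, 0.1514]
ee_rot: [-1.51, 0.51, -0.511]
force: [-0.6, -3.8, -0.3]
width: 0.192
```

```bash
python3 st.py; python3 -c "
from h import *
t=imaging.get_image('wrist');cv2.imwrite('pics/w16.png',t)"
```

```text
t 23.075 pos [ 0.508  -0.2199  0.1514] q 0.638 r 70.4 Frad 3.38 Ftan -1.74 Fz -0.3 T [-1.03  0.09 -0.01] w 0.192 j7 0.11 roll q 2.223
Trad 0.536 Ttan 0.88
```

View pics/w16.png

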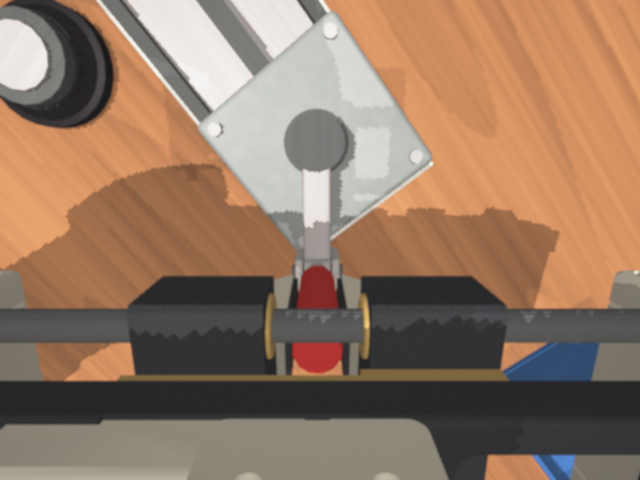

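send_rows --pt "0.1 0 0.02 0.44 0" --pt "0.1 0 0.08 0.87 0" --pt "0.1 0 0.17 1.29 0" --pt "0.1 0 0.3 1.71 0" --pt "0.1 0 0.47 2.11 0" --pt "0.1 0 0.67 2.5 0"

```text
clock: 23.88
position: [0.5236, -0.1997, 0.1451]
ee_rot: [-1.509, 0.512, -0.512]
force: [-1.1, -1.8, 6.9]
width: 0.189
```

```bash
python3 st.py; python3 -c "
from h import *
t=imaging.get_image('wrist');cv2.imwrite('pics/w17.png',t)"
```

```text
t 23.875 pos [ 0.5236 -0.1997  0.1451] q 0.629 r 44.8 Frad 2.11 Ftan -0.17 Fz 6.9 T [-0.56  0.48 -0.  ] w 0.189 j7 0.07 roll q 2.225
Trad -0.055 Ttan 0.738
```

View pics/w17.png

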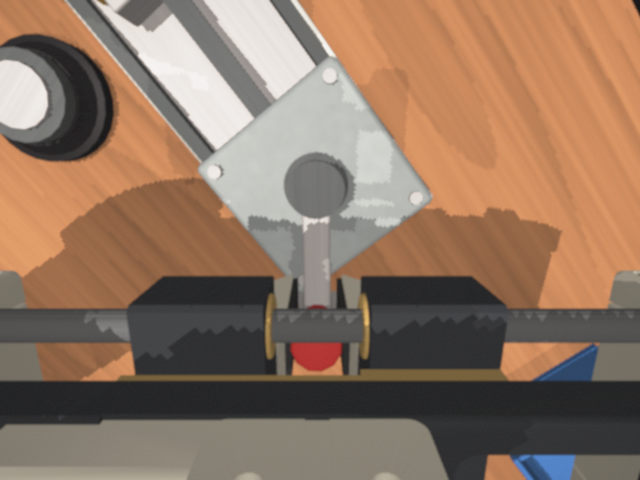

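send_rows --pt "0.1 0 0.24 0.36 0" --pt "0.1 0 0.5 0.71 0" --pt "0.1 0 0.8 1.03 0" --pt "0.1 0 1.12 1.33 0" --pt "0.1 0 1.47 1.6 0" --pt "0.1 0 1.83 1.83 0"

```text
clock: 24.68
position: [0.5365, -0.1827, 0.1271]
ee_rot: [-1.506, 0.509, -0.511]
force: [3.2, 6.8, 11.3]
width: 0.191
```

```bash
python3 st.py; python3 -c "
from h import *
t=imaging.get_image('wrist');cv2.imwrite('pics/w18.png',t)
s=imaging.get_image('side')
cv2.imwrite('pics/s18.png',cv2.resize(s[90:220,290:420],None,fx=4,fy=4,interpolation=cv2.INTER_CUBIC))"
```

```text
t 24.675 pos [ 0.5365 -0.1827  0.1271] q 0.611 r 23.5 Frad -7.39 Ftan 1.26 Fz 11.3 T [ 1.   -0.34  0.01] w 0.191 j7 0.06 roll q 2.223
Trad -0.291 Ttan -1.012
```

View pics/w18.png

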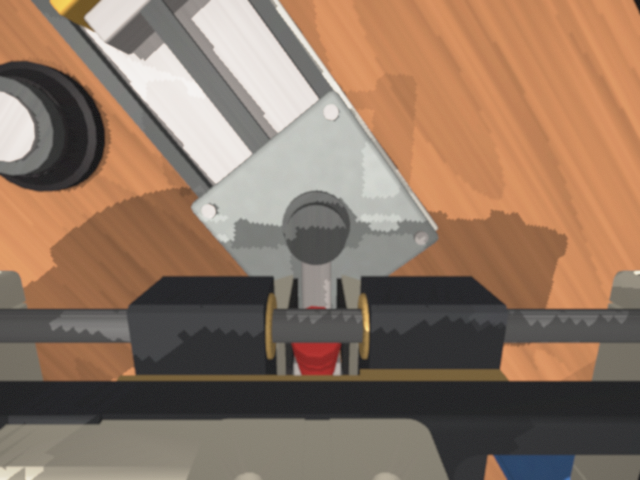

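View pics/s18.png

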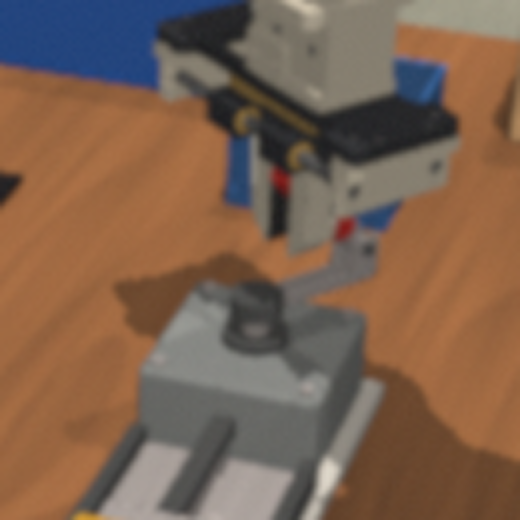

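send_rows --pt "0.35 0 0 0 0" --pt "0.35 0 0 0 0" --pt "0.35 0 -2 0 0" --pt "0.35 0 -4.5 0 0" --pt "0.35 0 -7 0 0" --pt "0.2 0 -8 0 0" --pt "0.1 0 -8 0 0" --pt "0.0 0 -8 0 0" --pt "0.0 0 -8 0 0" --squeeze 15

```text
clock: 25.9
position: [0.534, -0.185, 0.2055]
ee_rot: [-1.51, 0.511, -0.509]
force: [0.1, -1.1, 0.3]
width: 0.01
```

```bash
python3 st.py; python3 -c "
from h import *
t=imaging.get_image('wrist');cv2.imwrite('pics/w19.png',t)
s=imaging.get_image('side')
cv2.imwrite('pics/s19.png',cv2.resize(s[90:220,290:420],None,fx=4,fy=4,interpolation=cv2.INTER_CUBIC))"
```

```text
t 25.9 pos [ 0.534  -0.185   0.2055] q 0.637 r 26.9 Frad 0.77 Ftan -0.73 Fz 0.3 T [-0.05  0.1  -0.04] w 0.01 j7 -0.01 roll q 2.222
Trad -0.048 Ttan 0.096
```

View pics/w19.png

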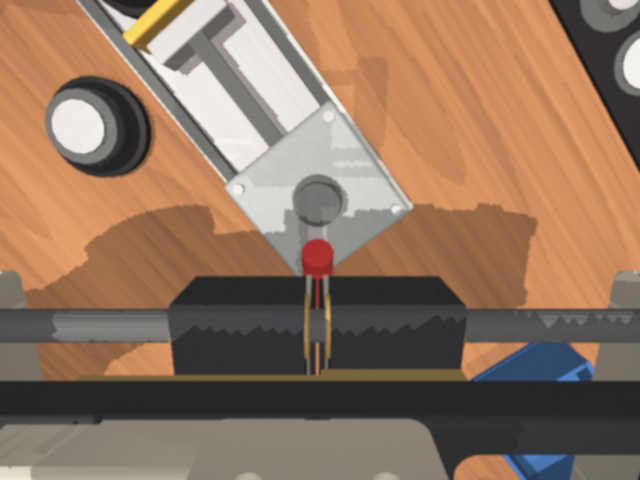

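View pics/s19.png

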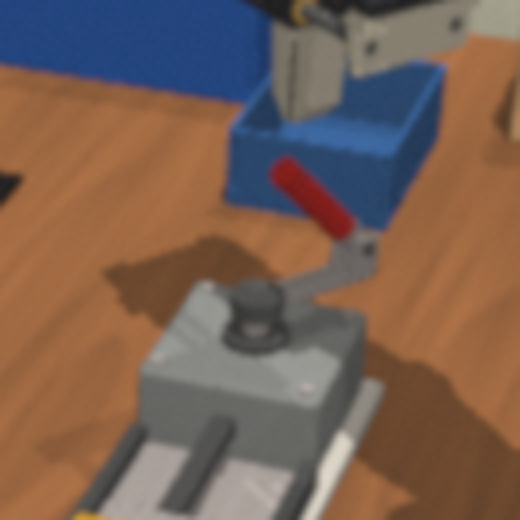

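send_rows --pt "0.0 0 1 0.2 0" --pt "0.0 0 2 0.2 0" --pt "0.0 0 3 0.2 0" --pt "0.0 0 4 0.2 0" --pt "0.0 0 5 0.2 0"

```text
clock: 26.62
position: [0.5354, -0.1837, 0.1555]
ee_rot: [-1.51, 0.51, -0.51]
force: [0.2, -0.4, 0.8]
width: 0.002
```

```bash
python3 st.py; python3 -c "
from h import *
t=imaging.get_image('wrist');cv2.imwrite('pics/w20.png',t)"
```

```text
t 26.625 pos [ 0.5354 -0.1837  0.1555] q 0.622 r 25.0 Frad 0.2 Ftan -0.38 Fz 0.8 T [ 0.    0.05 -0.06] w 0.002 j7 0.03 roll q 2.222
Trad -0.039 Ttan 0.024
```

View pics/w20.png

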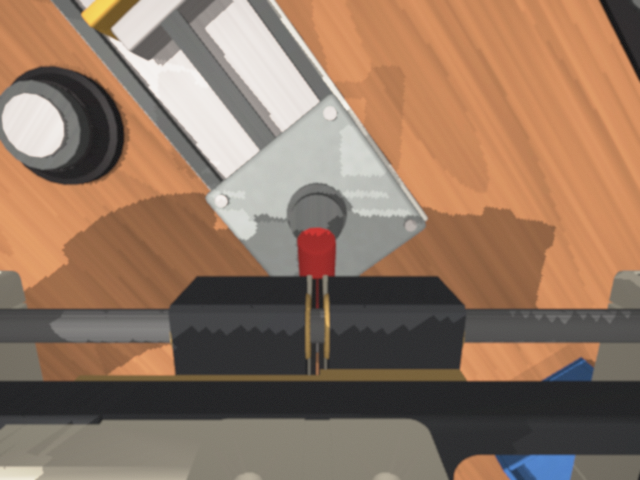

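send_rows --pt "0.0 0 0.8 0 0" --pt "0.0 0 1.6 0 0" --pt "0.0 0 2.3 0 0" --pt "0.0 0 2.9 0 0" --pt "0.0 0 3.2 0 0"

```text
clock: 27.3
position: [0.5357, -0.1835, 0.1239]
ee_rot: [-1.51, 0.51, -0.509]
force: [0.3, 1.6, 4.5]
width: 0.005
```

```bash
python3 st.py; python3 -c "
from h import *
s=imaging.get_image('side')
cv2.imwrite('pics/s21.png',cv2.resize(s[90:220,290:420],None,fx=4,fy=4,interpolation=cv2.INTER_CUBIC))"
```

```text
t 27.3 pos [ 0.5357 -0.1835  0.1239] q 0.62 r 24.7 Frad -1.46 Ftan 0.68 Fz 4.5 T [ 0.32 -0.06 -0.05] w 0.005 j7 0.06 roll q 2.222
Trad -0.14 Ttan -0.294
```

View pics/s21.png

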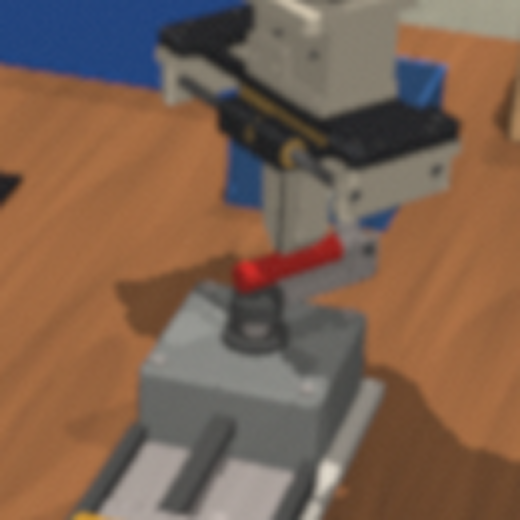

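send_rows --pt "0.0 0 0.15 0 0" --pt "0.0 0 0.25 0 0" --pt "0.0 0 0.25 0 0"

```text
clock: 27.72
position: [0.5369, -0.1842, 0.1232]
ee_rot: [-1.51, 0.507, -0.512]
force: [-0.1, 1.4, 11.8]
width: 0.005
```

```bash
python3 st.py
```

```text
t 27.725 pos [ 0.5369 -0.1842  0.1232] q 0.562 r 24.6 Frad -1.17 Ftan 0.83 Fz 11.8 T [ 0.24  0.12 -0.04] w 0.005 j7 0.07 roll q 2.222
Trad -0.227 Ttan -0.135
```

send_rows --pt "0.0 0 -1 0 0" --pt "0.0 0 -5 0 0" --pt "0.0 0 -10 0 0" --pt "0.0 0 -15 -3 0" --pt "0.3 0 -17 -6 0" --pt "0.3 0 -17 -8 0" --pt "0.3 0 -17 -8 0"

```text
clock: 28.6
position: [0.4855, -0.2482, 0.2907]
ee_rot: [-1.509, 0.514, -0.511]
force: [-0.2, 0.6, -0.4]
width: 0.269
```

```bash
python3 st.py; python3 -c "
from h import *
import pickle
s0=arm.observe();pickle.dump(s0,open('s22.pkl','wb'))
t=imaging.get_image('wrist');cv2.imwrite('pics/w22.png',t)
t=imaging.get_image('top')
cv2.imwrite('pics/t22.png',cv2.resize(t[170:340,260:500],None,fx=3.3,fy=3.3,interpolation=cv2.INTER_CUBIC))
s=imaging.get_image('side')
cv2.imwrite('pics/s22.png',cv2.resize(s[130:300,240:420],None,fx=3.3,fy=3.3,interpolation=cv2.INTER_CUBIC))"
```

```text
t 28.6 pos [ 0.4855 -0.2482  0.2907] q 0.651 r 106.5 Frad -0.32 Ftan 0.53 Fz -0.4 T [-0.02  0.08  0.  ] w 0.269 j7 0.04 roll q 2.225
Trad -0.049 Ttan 0.067
```

View pics/w22.png

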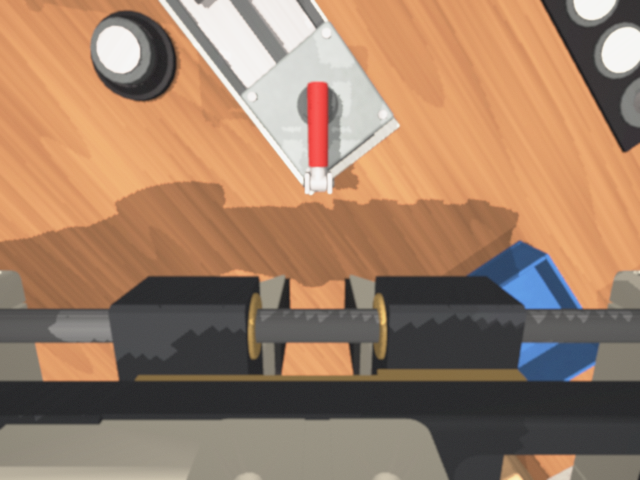

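View pics/t22.png

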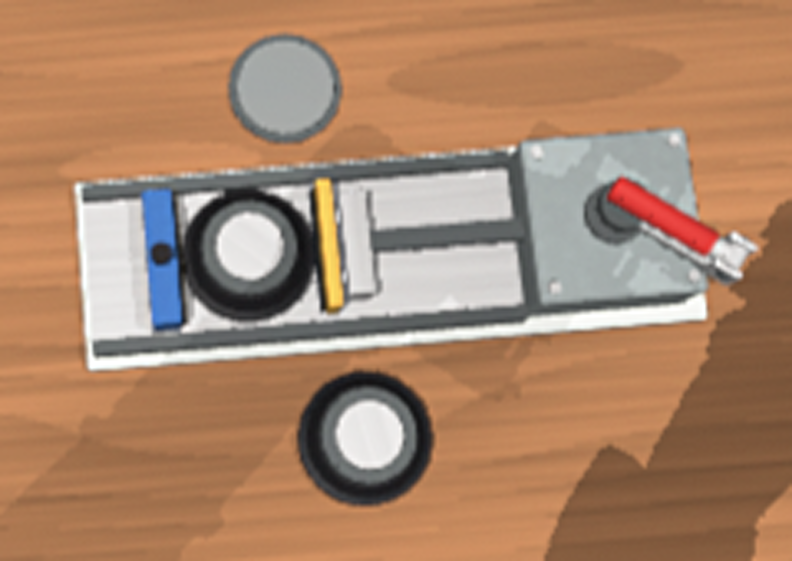

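View pics/s22.png

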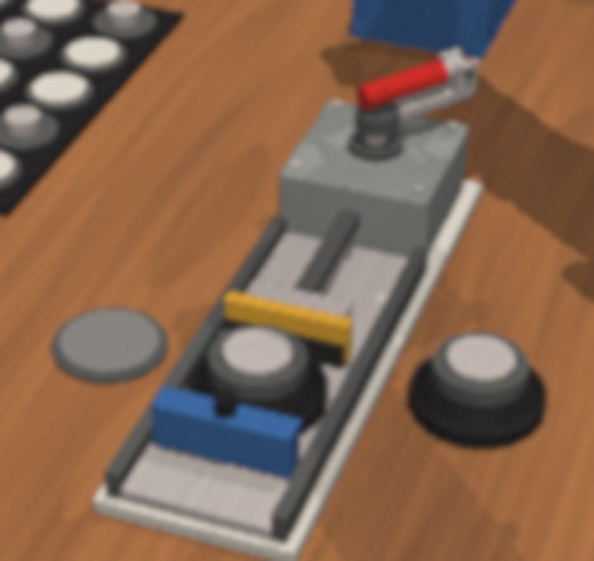

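Run:
```python
from h import *
import pickle;s=pickle.load(open('s22.pkl','rb'));C=cam('wrist',s)
im=cv2.imread('pics/w22.png');cv2.imwrite('pics/c22.png',cv2.resize(im[60:220,240:400],None,fx=3.5,fy=3.5,interpolation=cv2.INTER_CUBIC))
hsv=cv2.cvtColor(im,cv2.COLOR_BGR2HSV);m=((hsv[...,0]<6)|(hsv[...,0]>174))&(hsv[...,1]>170);m[:,:280]=0;m[:,360:]=0;m[:70]=0;m[200:]=0
v,u=np.nonzero(m);print(u.min(),u.max(),v.min(),v.max())
k=np.polyfit(v,u,1);a=ray(C,np.polyval(k,v.min()),v.min(),.119);b=ray(C,np.polyval(k,v.max()),v.max(),.119)
print(a,b,np.hypot(*(b-a)[:2])*1e3,'q',np.arctan2((a-b)[0],(a-b)[1]))
```

```text
308 326 83 165
[ 0.55766547 -0.15334516  0.119     ] [ 0.51766184 -0.20749618  0.119     ] 67.32476368436421 q 0.6362570662676361
```

View pics/c22.png

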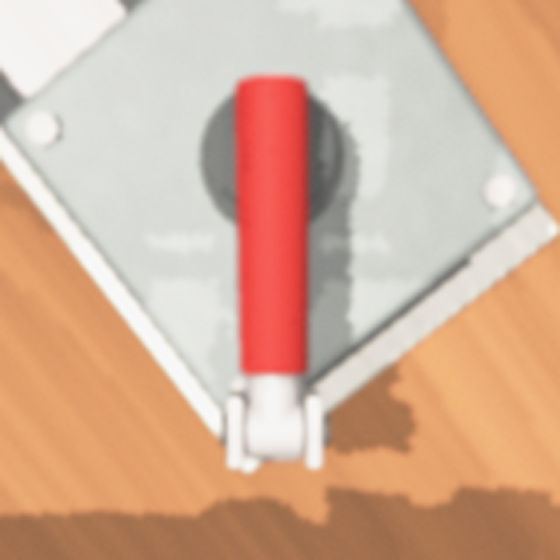

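```bash
python3 -c "
from h import *
print(arm.sign_off())"
```

```text
the job is handed in; nothing more can be done
None
```

The driver is clamped against the blue end stop at an estimated 24 N. The red handle is folded flat onto its arm again, the gripper is clear, and the job was handed in at 28.8 s.

- **Upright:** The first swing left the handle leaning about 10° towards the hub, and the first 0.7 rad was wound that way. I regripped with the jaws along the arm, which stood it upright, and it stayed upright for the rest of the winding.
- **Clamping:** The tangential load at the handle rose by about 1.7 N near 6.64 rad, which I took as the driver meeting the stop. I wound on to 6.93 rad.
- **Clamp force:** There is no direct reading of it. The crank travel after contact gives about 24 N. The torque near the end of winding fitted this within about 1 N.
- **Folding:** The gripped fold only brought the handle down to about 50° from level. I let go and pressed it down with closed fingertips until it met a firm stop at 12 N. The fingertips then read 123 mm, against 124 mm expected for the top of the sleeve.
- **Last checks:** The final wrist picture puts the crank at about 6.92 rad, so it had not turned back noticeably. In the last pictures the driver sits between jaw and stop, and the spare driver and grille look unmoved. I did not check the bottle and the screwdriver in the last pictures, but the arm did not go near them after its first move.

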